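# Change the load on the spring tester

### The arm

A 6-joint arm with a two-finger parallel gripper is mounted at the origin on a cart in front of the work surface, level with it; the furniture and walls round the work are solid. World frame = base frame: x ahead of the robot, y to its left, z up, the work surface at z = 0. Lengths are in m, angles in degrees, forces in N, time in s.
With the tool pointing down it reaches from about 0.35 to 0.875 m from the base axis. Payload 4.2 kg.
Tool frame: the origin (TCP) lies on the centre line of the jaws, within the pads' length; the fingertips stand tip_reach ahead of it and the grasp point (between the pads) is the TCP (tip_reach is the distance from the TCP to the fingertips, in m); z points along the fingers, y is the line along which they close (so a half turn about z gives the same grasp; the last joint's range is limited). The gripper opens to 87 mm and grips with 3 to 60 N. Pads are 19 mm wide; open, the fingers measure 117 mm over their backs; the gripper's body (75 mm by 190 mm) begins 51 mm behind the grasp point.
Start: joints at [83.113, 22.042, 0.453, 0, -68.411, -14.817], TCP at [0.231, 0.581, 0.242] pointing down, gripper open.
Joint ranges: [-179.83, 179.83], [-69.29, 118.12], [-61.27, 80.66], [-181.25, 117.63], [-171.15, -9.14], [-177.46, 177.46]. Speed limits (degrees/s): [159.86, 159.86, 180, 180, 180, 180].

### API

Orientations are given as a 3x3 rotation matrix whose columns are the frame's x, y, z axes.
In Python, from station import sense, capture, finish_job, tip_reach gives the robot as it stands.
- The arm moves only by the tool arm_command, never from a script. Its argument "deltas" is a list of rows, each a list of 7 numbers: the turn, a rotation vector about the tool's x, y, z in rad, then the shift along the tool's x, y, z in cm, then the closure, from -1 (fully open) to 1 (shut), so that 0 is half open. In form: [[rx, ry, rz, dx, dy, dz, hand], ...]. A call has 1 to 8 rows; each row is the pose to reach, as a shift and turn from the pose commanded when the call began, along the tool's axes at that moment; what a row does not reach only later rows make up. A row lasts 1/12 s, in which the tool goes at most 41.7 mm and 7.16 degrees, less where a joint would pass 70% of its speed; a pose out of reach is approached as far as the arm can. A call with a gripper value outside its range is refused whole. The fingers move at their own pace and stop on an object; the grip force is fixed at half the most. Time passes only in rows, so rows that repeat a pose let the fingers close. It gives the time, the measured TCP pose, the force, the opening and the grip force at its end, in the units of the state.
- sense(): the state, without advancing time (a new reading comes with each control period).
- capture(name): name is "side" or "top"; returns a dict with "pixels" (480x640x3 uint8, blue, green, red), "fovy" (degrees; the focal length in pixels is half the picture's height over the tangent of half this angle, whatever the lens; pixels are square), "cx", "cy" (the principal point, pixels), "k1" (the pictures are not rectified: a ray, as slopes to the right and down, at radius r is drawn at 1 + k1 r^2 times it, then the intrinsics apply), "rvec" (rotation vector, rad) and "tvec" (3), from world to camera coordinates, as OpenCV has them. Camera axes: x right, y down, z forward; pixel columns grow to the right and rows downward; lengths in m; the calibration is good to about 2 mm. A picture is of the moment at which its call begins. There is no depth.
- finish_job(): hands the job in; it is judged then, once.
The state is a dict: "time_s": time; "joints": joint angles; "joint_velocities": joint speeds; "effort": joint torques, N m; "tcp_pos": TCP position; "ee_rot": TCP orientation; "wrist_force": force on the tool from outside, world axes, zero at the start; "moment": the same for the moment, N m; "gripper_width": opening from 0.0 (shut) to 1.0 (fully open); "gripper_force": force on a finger pad.
Only numpy, scipy, OpenCV 4.12 (cv2) and the standard library are available. Lean on these libraries where they do the work, as an engineer would, in place of code of your own. Each camera call takes 0.05 s, during which the arm holds its last target. There are 200 camera calls.

### The job

The spring tester needs its next load: it is to carry the largest disc of the stack on the spindle, on top of the disc that already lies there. Take the stack down from the top, one disc after another, and lay each of the three smaller discs flat in the wooden block whose recess fits it; then slide the largest disc onto the tester's stem by its slot, from the side under the stem's knob, until it lies centred and flat on the disc below, with its slot turned at least a quarter turn away from that disc's slot so that neither can slip off. Leave the disc already on the tester in its place.

Things in the scene. Friction and masses are not known exactly. Their poses are not given: they have to be found in the camera images.
- disc_40: Brass disc weight, 40 mm across, 10 mm thick, about 85 g, with an open slot 12 mm wide from its centre out through the rim (mouth flared to 18 mm). Origin: centre of the underside; z up; +x points out through the slot's mouth. Top one of the stack of four on the storage spindle; underside 40 mm above the bench. The stack narrows upward, so every rim shows.
- disc_48: Brass disc weight, 48 mm across, 10 mm thick, about 125 g, with an open slot 12 mm wide from its centre out through the rim (mouth flared to 18 mm). Origin: centre of the underside; z up; +x points out through the slot's mouth. Second from the top of the stack; underside 30 mm above the bench.
- disc_56: Brass disc weight, 56 mm across, 10 mm thick, about 175 g, with an open slot 12 mm wide from its centre out through the rim (mouth flared to 18 mm). Origin: centre of the underside; z up; +x points out through the slot's mouth. Third from the top of the stack; underside 20 mm above the bench.
- disc_64: Brass disc weight, 64 mm across, 10 mm thick, about 235 g, with an open slot 12 mm wide from its centre out through the rim (mouth flared to 18 mm). Origin: centre of the underside; z up; +x points out through the slot's mouth. Bottom of the stack, underside 10 mm above the bench on the spindle's 80 mm foot; a fixed 6 mm pin stands through all slot ends, tip 47 mm above the bench.
- hung_disc: Brass disc weight, 70 mm across, 10 mm thick, about 280 g, with an open slot 12 mm wide from its centre out through the rim (mouth flared to 18 mm). Origin: centre of the underside; z up; +x points out through the slot's mouth. It already lies on the tester's load plate about the stem, and stays there; its slot can point any way.
- load_plate: Tester's steel load plate, 72 mm across, 6 mm stem upright in its centre. Origin: stem axis at the plate's top face; z up. Stem bare to 36 mm above origin, then a dark knob 18 mm wide, top at 45 mm: discs go on only sideways. Sprung, 0.5 N/mm: origin about 52 mm above the bench, sinks 5 mm under the 64 mm disc. Below: fixed base 96 x 108 mm; scale plate beside it, top 56 mm above the bench.
- seat_40: Fixed wooden block, 78 x 78 mm, 14 mm high, with a central round recess 46 mm across and 4 mm deep in its top: the place of the 40 mm disc. Origin: centre of the underside; z up. The recess floor is 10 mm above the origin, so a disc lying in it stands 6 mm proud of the block.
- seat_48: Fixed wooden block, 78 x 78 mm, 14 mm high, with a central round recess 54 mm across and 4 mm deep in its top: the place of the 48 mm disc. Origin: centre of the underside; z up. The recess floor is 10 mm above the origin, so a disc lying in it stands 6 mm proud of the block.
- seat_56: Fixed wooden block, 78 x 78 mm, 14 mm high, with a central round recess 62 mm across and 4 mm deep in its top: the place of the 56 mm disc. Origin: centre of the underside; z up. The recess floor is 10 mm above the origin, so a disc lying in it stands 6 mm proud of the block.
- disc_64_mouth (a point): Point in the mouth of the largest disc's slot: on its rim, 32 mm from its centre, at half its thickness.

How it is judged (in metres and radians):
On the way, in this order (a step that is already met when the one before it is completed fails the run):
1. the 40 mm disc lies flat in its own block, let go (horizontal distance between disc_40 and seat_40 below 0.007 m and z of disc_40 in the frame of seat_40 between 0.008 and 0.012 m and angle between disc_40's own z axis and vertical below 0.07 rad and contact force between the fingers and disc_40 below 0.05 N), for 0.2 s.
2. the 48 mm disc lies flat in its own block, let go (horizontal distance between disc_48 and seat_48 below 0.007 m and z of disc_48 in the frame of seat_48 between 0.008 and 0.012 m and angle between disc_48's own z axis and vertical below 0.07 rad and contact force between the fingers and disc_48 below 0.05 N), for 0.2 s.
3. the 56 mm disc lies flat in its own block, let go (horizontal distance between disc_56 and seat_56 below 0.007 m and z of disc_56 in the frame of seat_56 between 0.008 and 0.012 m and angle between disc_56's own z axis and vertical below 0.07 rad and contact force between the fingers and disc_56 below 0.05 N), for 0.2 s.
4. the largest disc lies on the hung disc about the tester's stem, slots turned apart, let go (horizontal distance between disc_64 and load_plate below 0.01 m and z of disc_64 in the frame of hung_disc between 0.008 and 0.012 m and angle between disc_64's own z axis and vertical below 0.05 rad and x of disc_64_mouth in the frame of hung_disc below 0.016 m and contact force between the fingers and disc_64 below 0.05 N), for 0.2 s.
At the end, for the whole second after the job is handed in: Discs 40, 48, 56 lie flat in their own recesses (7 mm), put there in that order; then disc 64 lies flat on the hung disc, within 10 mm of the stem, its slot at least 60 degrees from the hung disc's slot; the hung disc is still on the plate, within 12 mm of the stem; all released, at rest (horizontal distance between disc_40 and seat_40 below 0.007 m and z of disc_40 in the frame of seat_40 between 0.008 and 0.012 m and angle between each of disc_40, disc_48, disc_56's own z axis and vertical below 0.07 rad and horizontal distance between disc_48 and seat_48 below 0.007 m and z of disc_48 in the frame of seat_48 between 0.008 and 0.012 m and horizontal distance between disc_56 and seat_56 below 0.007 m and z of disc_56 in the frame of seat_56 between 0.008 and 0.012 m and horizontal distance between hung_disc and load_plate below 0.012 m and z of hung_disc in the frame of load_plate below 0.002 m and angle between each of hung_disc, disc_64's own z axis and vertical below 0.05 rad and horizontal distance between disc_64 and load_plate below 0.01 m and z of disc_64 in the frame of hung_disc between 0.008 and 0.012 m and x of disc_64_mouth in the frame of hung_disc below 0.016 m and linear speed of each of disc_40, disc_48, disc_56, disc_64, hung_disc below 0.02 m/s and angular speed of each of disc_40, disc_48, disc_56, disc_64, hung_disc below 0.2 rad/s); the robot touches nothing.
It fails at once if the disc already on the tester is pushed off or lifted (horizontal distance between hung_disc and load_plate above 0.02 m or z of hung_disc in the frame of load_plate above 0.012 m).
It also fails if it takes over 99 s, if anything falls off the work surface, if the arm or the gripper's body presses on something with over 40 N, if the wrist force passes 120 N, or if a joint passes its speed limit or range.

## Working session

There is one attempt and no reset: what is moved stays moved. The work goes in short steps, Python scripts to look and compute and a tool call to move; the robot and the scene stay as the last step left them, time stands still between calls to the robot, and variables do not carry over. Pictures are saved under pics/ and viewed, at most 14 in all, crops included, and the job is handed in when it is done.

Besides the shell and the picture viewer there is one more tool, called after ">>>" as name(argument=value, ...) on one line, values as JSON. arm_command: Moves the arm, as the interface text tells. Its arguments: {"type":"object","properties":{"deltas":{"type":"array"}},"required":["deltas"]}

```bash
mkdir -p pics; ls; python3 - <<'E'
from station import *
import cv2
print(tip_reach, sense())
for n in("top","side"):
    c=capture(n); cv2.imwrite(f"pics/{n}0.png",c["pixels"]); print({k:v for k,v in c.items() if k!="pixels"})
E
```

```text
pics
0.019 {'time_s': 0.0, 'joints': array([ 8.31149269e+01,  2.20898363e+01,  3.79513628e-01, -2.99277297e-02,
       -6.84116862e+01, -1.48155062e+01]), 'joint_velocities': array([ 0.04692252,  0.00709997,  0.03232373, -0.05011771, -0.02561598,
       -0.04575631]), 'effort': array([ 9.25842760e-04, -3.90665388e+01,  1.87403423e+01,  4.21959981e+00,
        1.09091299e-02, -1.95057337e-04]), 'tcp_pos': array([0.23087625, 0.58018013, 0.24046507]), 'ee_rot': array([[ 9.29057590e-01, -3.69934387e-01, -7.37463250e-04],
       [-3.69935114e-01, -9.29055319e-01, -2.05582730e-03],
       [ 7.53770572e-05,  2.18279551e-03, -9.99997615e-01]]), 'wrist_force': array([-0.03389034, -0.56297692, -0.27714635]), 'moment': array([-0.01339912, -0.05451603,  0.00698096]), 'gripper_force': 0.0, 'gripper_width': 0.9993063541432087}
{'fovy': 54.62604455676751, 'cx': 313.2744292758292, 'cy': 242.15285592268626, 'k1': 0.0053068298655803104, 'rvec': array([ 2.11424426, -2.15717137,  0.21123199]), 'tvec': array([0.02112053, 0.55400542, 0.8015284 ])}
{'fovy': 48.952932556253295, 'cx': 320.5159778213973, 'cy': 243.4264862554852, 'k1': -0.039935308614260416, 'rvec': array([ 0.43441418, -2.71070399,  1.27056537]), 'tvec': array([0.49738226, 0.14330835, 0.77889003])}
```

View pics/top0.png

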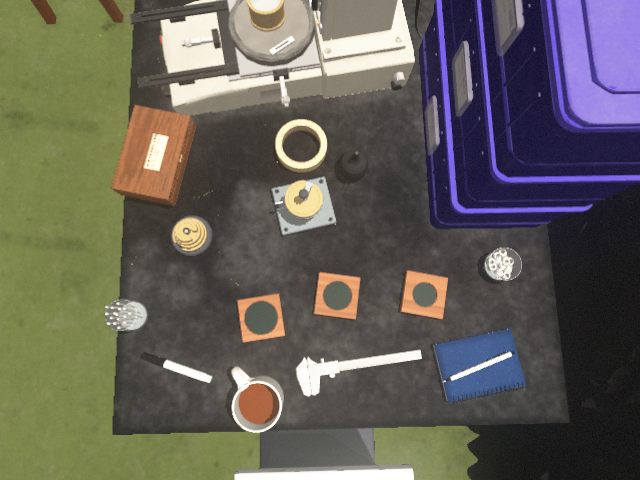

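View pics/side0.png

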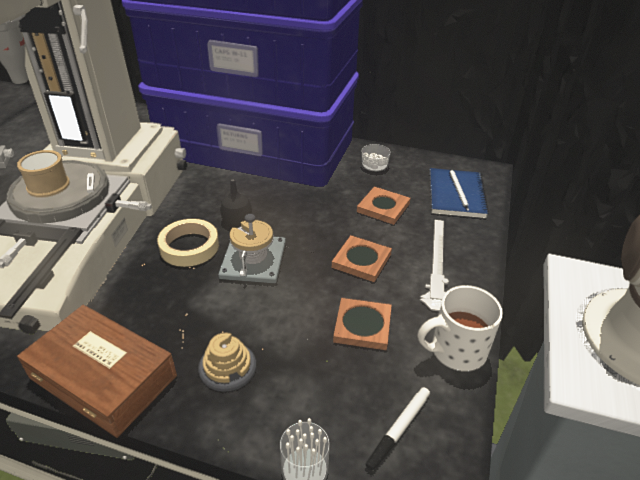

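The top view shows the stack at (190,235), the tester at (304,200) and the seats at about (261,318) for 56, (337,296) for 48 and (425,294) for 40. The side view shows the stack at (226,360), the tester at (250,240) and the seats at (363,322), (362,257) and (384,204).

```bash
cat > h.py <<'E'
import numpy as np, cv2
from station import *
class Cam:
    def __init__(s,n):
        c=capture(n); s.im=c["pixels"]; s.f=240/np.tan(np.radians(c["fovy"]/2)); s.cx,s.cy,s.k=c["cx"],c["cy"],c["k1"]
        s.R=cv2.Rodrigues(c["rvec"])[0]; s.t=c["tvec"]; s.o=-s.R.T@s.t
        s.K=np.array([[s.f,0,s.cx],[0,s.f,s.cy],[0,0,1]]); s.d=np.array([s.k,0,0,0.])
    def rays(s,uv):
        p=cv2.undistortPoints(np.float64(uv).reshape(-1,1,2),s.K,s.d)[:,0]
        return np.c_[p,np.ones(len(p))]@s.R
    def plane(s,uv,z):
        r=s.rays(uv); return (s.o+r*((z-s.o[2])/r[:,2:]))[:,:2]
    def proj(s,P):
        return cv2.projectPoints(np.float64(P).reshape(-1,3),cv2.Rodrigues(s.R)[0],s.t,s.K,s.d)[0][:,0]
def comps(mask,amin=80):
    n,l,st,ce=cv2.connectedComponentsWithStats(mask.astype(np.uint8))
    return [(l==i,ce[i],st[i]) for i in range(1,n) if st[i][4]>=amin]
def hull_centre(uvm,cam,z):
    c=max(cv2.findContours(uvm.astype(np.uint8),cv2.RETR_EXTERNAL,cv2.CHAIN_APPROX_NONE)[0],key=len)
    return cam.plane(c[:,0],z)
E
python3 - <<'E'
from h import *
T=Cam("top");S=Cam("side")
print("cams",T.o,S.o)
for n,C,zs in(("top",T,.014),("side",S,.014)):
    hsv=cv2.cvtColor(C.im,cv2.COLOR_BGR2HSV); H,s,V=cv2.split(hsv)
    wood=((H<14)&(s>90)&(V>80)).astype(np.uint8)
    for m,ce,st in comps(wood,300):
        P=hull_centre(m,C,.014)
        r=cv2.minAreaRect(np.float32(P*1000)); 
        if 60<r[1][0]<110: print(n,"wood",ce.round(),np.round(r[0],1),np.round(r[1],1),round(r[2],1))
        # inner hole
    cs,hi=cv2.findContours(wood,cv2.RETR_CCOMP,cv2.CHAIN_APPROX_NONE)
    for c,h in zip(cs,hi[0]):
        if h[3]>=0 and len(c)>35:
            P=C.plane(c[:,0],.014)*1000; 
            e=cv2.fitEllipse(np.float32(P)); print(n,"hole z14",np.round(e[0],1),np.round(e[1],1), c[:,0].mean(0).round())
a=T.im[200:270,155:225]; b=T.im[165:240,265:340]
cv2.imwrite("pics/c1.png",np.hstack([cv2.resize(x,(400,400),interpolation=cv2.INTER_CUBIC) for x in(a,b)]))
a=S.im[325:395,190:260]; b=S.im[205:290,210:295]
cv2.imwrite("pics/c2.png",np.hstack([cv2.resize(x,(400,400),interpolation=cv2.INTER_CUBIC) for x in(a,b)]))
E
```

```text
cams [0.40285476 0.02687676 0.88701835] [0.3285295  0.63614208 0.60165413]
top wood [424. 294.] [ 457.8 -196.3] [80.9 80.7] 78.5
top wood [337. 295.] [459.5 -32.4] [80.2 80.2] 81.4
top wood [259. 316.] [421.1 110.2] [79.8 80.5] 7.8
top wood [258. 403.] [269.9 113.8] [69.9 68.7] 89.6
top hole z14 [391.6  81.2] [11.  33.4] [275. 334.]
top hole z14 [421.2 109.6] [62.  62.5] [261. 317.]
top hole z14 [459.1 -32.5] [54.3 55. ] [337. 295.]
top hole z14 [ 457.6 -196.6] [46.1 46.5] [424. 294.]
top hole z14 [747.  315.4] [40.2 95.2] [156. 152.]
side wood [383. 205.] [ 456.6 -186.6] [96.5 84.3] 78.4
side wood [361. 259.] [458.  -24.3] [93.2 83. ] 81.6
side wood [362. 325.] [419.8 116.9] [78.7 90.3] 8.0
side hole z14 [641.5 296.1] [ 9.1 20.9] [167. 379.]
side hole z14 [757.2 283.8] [39.  95.6] [100. 349.]
side hole z14 [420.3 113.6] [59.7 61.9] [363. 321.]
side hole z14 [458.3 -28.4] [52.8 54. ] [362. 256.]
side hole z14 [ 456.9 -192.1] [44.4 46.4] [384. 202.]
```

View pics/c1.png

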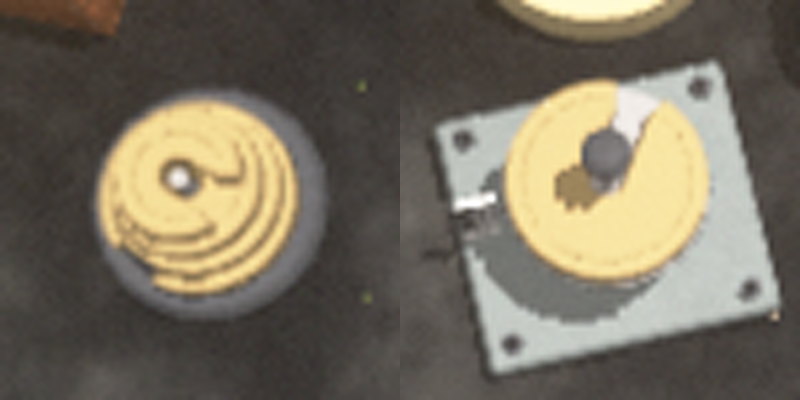

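View pics/c2.png

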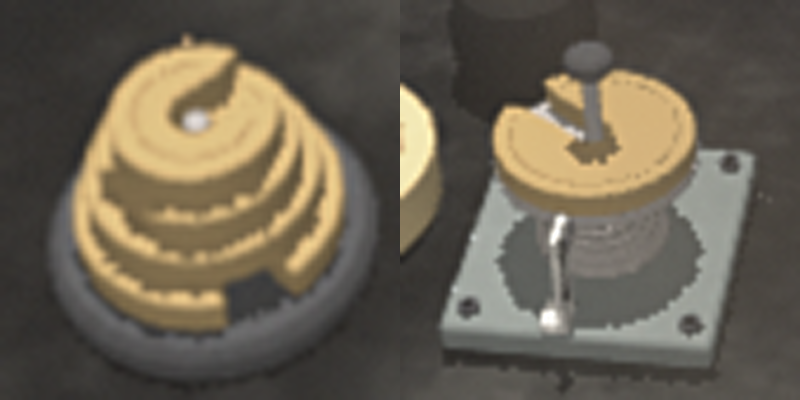

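The crops show the spindle pin at about top (186.5,231) and side (224,346). The disc_40 slot points right in the top view, roughly -y, and the largest disc's slot shows at the lower left. The tester knob is at top (303,194) and side (250,217), and the hung disc's slot points up and slightly right, about +x.

```bash
cat >> h.py <<'E'
def tri(T,ut,S,us):
    a,b=T.rays([ut])[0],S.rays([us])[0]; a/=np.linalg.norm(a); b/=np.linalg.norm(b)
    s=np.linalg.lstsq(np.c_[a,-b],S.o-T.o,rcond=None)[0]
    p,q=T.o+a*s[0],S.o+b*s[1]; return (p+q)/2*1000,(p-q)*1000
def circ(P):  # robust Kasa circle fit, mm
    P=np.asarray(P)
    for _ in range(4):
        A=np.c_[2*P,np.ones(len(P))]; x=np.linalg.lstsq(A,(P**2).sum(1),rcond=None)[0]
        r=np.sqrt(x[2]+x[0]**2+x[1]**2); e=abs(np.hypot(*(P-x[:2]).T)-r); P=P[e<max(1.0,2*np.median(e))]
    return x[:2].round(1),round(r,1),len(P)
def brass(C):
    H,s,V=cv2.split(cv2.cvtColor(C.im,cv2.COLOR_BGR2HSV)); return (H>14)&(H<32)&(s>70)&(V>120)
E
python3 - <<'E'
from h import *
T=Cam("top");S=Cam("side")
print("pin",tri(T,(186.5,231.2),S,(224.3,346))); print("knob",tri(T,(303.4,194.1),S,(249.9,217.3)))
for n,C in(("top",T),("side",S)):
    H,s,V=cv2.split(cv2.cvtColor(C.im,cv2.COLOR_BGR2HSV))
    for m,ce,st in comps(brass(C),150): 
        z=.030 if (n=='top' and ce[0]<250) else .062
        print(n,ce.round(),st, circ(hull_centre(m,C,z)*1000))
# hsv probes
H=cv2.cvtColor(T.im,cv2.COLOR_BGR2HSV)
print("foot",H[245,208],"bench",H[260,220],"seatbrass",H[225,190],"hung",H[210,300], "shadow",H[236,193])
# tip projections
s=sense(); print(T.proj(s["tcp_pos"]),S.proj(s["tcp_pos"]))
# radial profile of foot: edge at z=.010
C=T;c0=np.array(T.plane([(186.5,231.2)],.047)[0])
g=cv2.cvtColor(C.im,cv2.COLOR_BGR2GRAY).astype(np.float32)
for z,R0,R1,lab in((.010,.036,.045,"foot"),(.050,.017,.023,"d40"),(.040,.021,.027,"d48"),(.030,.025,.031,"d56"),(.020,.029,.035,"d64")):
    pts=[]
    for a in np.radians(np.arange(0,360,4)):
        r=np.linspace(R0,R1,25); W=np.c_[c0[0]+r*np.cos(a),c0[1]+r*np.sin(a),np.full(25,z)]
        uv=T.proj(W).astype(np.float32); v=cv2.remap(g,uv[:,0].copy(),uv[:,1].copy(),cv2.INTER_LINEAR)[:,0]
        d=np.diff(cv2.GaussianBlur(v[None],(5,1),1)[0]); i=d.argmin()
        if -d[i]>1.5: pts.append(W[i,:2]*1000+0)
    print(lab,circ(pts))
E
```

```text
pin (array([580.28901363, 243.14977489,  43.45118378]), array([0.02939643, 0.00736525, 0.00807207]))
knob (array([634.01855129,  26.50263455,  90.67585537]), array([-0.32237933, -0.08330125, -0.09346665]))
top [269.  16.] [246   0  40  31 504] (array([1014.4,   91.5]), np.float64(35.7), 110)
top [300. 154.] [275 119  52  53 263] (array([740.5,  29.3]), np.float64(49.2), 155)
top [301. 137.] [281 125  40  38 210] (array([740.1,  29.3]), np.float64(35.8), 96)
top [303. 200.] [285 180  38  38 970] (array([633.3,  27. ]), np.float64(34.2), 77)
top [190. 234.] [172 218  35  34 888] (array([577.6, 241.3]), np.float64(31.5), 79)
side [46. 62.] [ 33  33  26  59 425] (array([1574.7, -392.3]), np.float64(211.3), 132)
side [ 40. 177.] [ 17 150  52  47 983] (array([1088.6,   -8.3]), np.float64(80.4), 112)
side [189. 253.] [157 219  61  47 726] (array([724.8,  75.3]), np.float64(50.2), 105)
side [188. 233.] [163 221  49  31 558] (array([727.3,  71.4]), np.float64(37.3), 83)
side [252. 236.] [230 220  43  31 835] (array([629.7,  34.9]), np.float64(36.1), 69)
side [225. 357.] [ 203  331   47   51 1495] (array([564.3, 270.2]), np.float64(32.8), 141)
foot [170   8  95] bench [10 28 82] seatbrass [ 23  95 243] hung [ 23  88 249] shadow [ 23  94 246]
[[-127.84900222  473.90384977]] [[528.57530147 769.24601574]]
foot (array([578.9, 241.5]), np.float64(38.3), 83)
d40 (array([581.7, 243.2]), np.float64(20.2), 50)
d48 (array([581.4, 243.8]), np.float64(23.9), 58)
d56 (array([581.5, 243.6]), np.float64(28.2), 64)
d64 (array([580.2, 244.3]), np.float64(32.0), 79)
```

```bash
cat >> h.py <<'E'
from scipy.spatial.transform import Rotation as Ro
def go(x,y,z,yaw):
    s=sense(); R=s["ee_rot"]; a=np.radians(yaw)
    X=np.array([np.cos(a),np.sin(a),0]); Z=np.array([0,0,-1.]); G=np.c_[X,np.cross(Z,X),Z]
    print("t",round(s["time_s"],2),"tcp",(s["tcp_pos"]*1000).round(1),"w",round(s["gripper_width"]*87,1),"turn",Ro.from_matrix(R.T@G).as_rotvec().round(3),"shift cm",(R.T@(np.array([x,y,z])-s["tcp_pos"])*100).round(2))
E
python3 -c "
from h import *
go(.56,.235,.16,-90)"
```

```text
t 0.3 tcp [231.  580.5 241.2] w 87.2 turn [ 1.000e-03 -0.000e+00  1.192e+00] shift cm [43.34 19.94  8.14]
```

>>> arm_command(deltas=[[0,0,1.19,43.3,19.9,0,-1],[0,0,1.19,43.3,19.9,0,-1],[0,0,1.19,43.3,19.9,0,-1],[0,0,1.19,43.3,19.9,0,-1],[0,0,1.19,43.3,19.9,0,-1],[0,0,1.19,43.3,19.9,0,-1],[0,0,1.19,43.3,19.9,4,-1],[0,0,1.19,43.3,19.9,8,-1]])

```text
time_s: 0.97
tcp_pos: [0.4607, 0.341, 0.2212]
ee_rot: [[0.185, -0.983, 0.004], [-0.983, -0.185, 0.004], [-0.003, -0.004, -1.0]]
wrist_force: [-0.1, 1.0, -0.5]
gripper_width: 0.997
gripper_force: 0.0
```

```bash
python3 -c "
from h import *
go(.58,.243,.10,-90)"
```

```text
t 0.97 tcp [460.7 341.  221.2] w 86.7 turn [-0.004  0.003  0.186] shift cm [11.87 -9.85 12.13]
```

>>> arm_command(deltas=[[0,0,0.186,11.9,-9.9,4,-1],[0,0,0.186,11.9,-9.9,8,-1],[0,0,0.186,11.9,-9.9,12,-1],[0,0,0.186,11.9,-9.9,12.1,-1],[0,0,0.186,11.9,-9.9,12.1,-1],[0,0,0.186,11.9,-9.9,12.1,-1],[0,0,0.186,11.9,-9.9,12.1,-1],[0,0,0.186,11.9,-9.9,12.1,-1]])

```text
time_s: 1.63
tcp_pos: [0.5789, 0.2444, 0.0988]
ee_rot: [[0.006, -1.0, 0.001], [-1.0, -0.006, 0.0], [-0.0, -0.001, -1.0]]
wrist_force: [-0.4, 0.8, 0.8]
gripper_width: 1.001
gripper_force: 0.0
```

```bash
python3 - <<'E'
from h import *
go(.58,.243,.0645,-90)
T=Cam("top");S=Cam("side")
p=sense()["tcp_pos"]; tip=p+[0,0,-.019]
out=[]
for C in(T,S):
    im=C.im.copy(); q=[tip,tip+[.0435,0,0],tip-[.0435,0,0]]; u=C.proj(q); print(u.round(1))
    c=u[0].astype(int); x,y=max(c[0]-60,0),c[1]-60
    k=cv2.resize(im[y:y+120,x:x+120],(400,400),interpolation=cv2.INTER_CUBIC)
    for v in u: cv2.circle(k,tuple(((v-[x,y])*400/120).astype(int)),3,(0,0,255),1)
    out.append(k); print(x,y)
cv2.imwrite("pics/g1.png",np.hstack(out))
E
```

```text
t 1.63 tcp [578.9 244.4  98.8] w 87.1 turn [-0.001  0.     0.006] shift cm [ 0.14 -0.1   3.43]
[[179.8 227.7]
 [180.6 203.8]
 [179.1 252.1]]
119 167
[[221.6 328.9]
 [191.3 320.7]
 [252.7 337.3]]
161 268
```

View pics/g1.png

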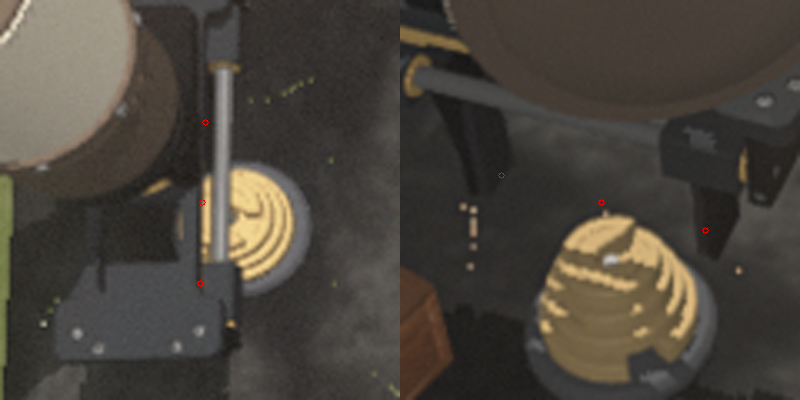

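```bash
python3 - <<'E'
from h import *
S=Cam("side"); tip=sense()["tcp_pos"]+[0,0,-.019]
out=[]
for sg in(1,-1):
    q=[tip+[sg*a,b,0] for a in(.0435,.0585) for b in(.0095,-.0095)]; u=S.proj(q); print(u.round(1))
    c=u.mean(0).astype(int); x,y=c-20
    k=cv2.resize(S.im[y:y+40,x:x+40],(400,400),interpolation=cv2.INTER_CUBIC); k=cv2.convertScaleAbs(k,alpha=2.2)
    for v in u: cv2.circle(k,tuple(((v-[x,y]+.5)*10).astype(int)),4,(0,0,255),1)
    out.append(k)
cv2.imwrite("pics/g2.png",np.hstack(out))
E
```

```text
[[187.9 325.9]
 [194.9 315.6]
 [177.6 323.1]
 [184.8 312.9]]
[[249.8 342.9]
 [255.8 331.9]
 [260.9 345.9]
 [266.7 334.8]]
```

View pics/g2.png

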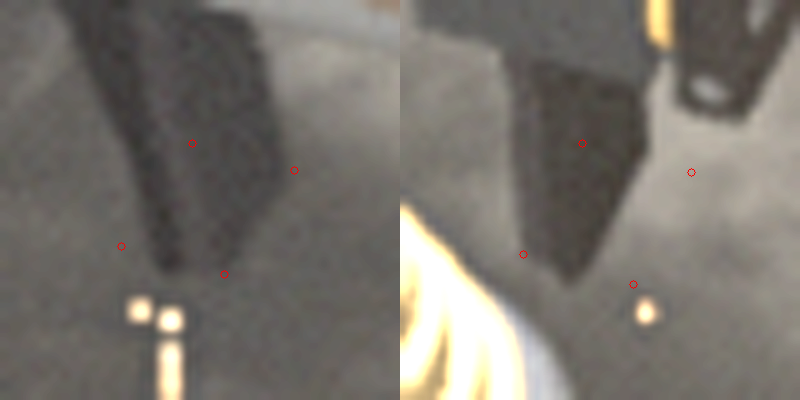

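The fingertip corners in the side view sit within about 1 px of their projections, at left (188,325) and right (250,343). So the side camera agrees with the robot, and the top camera carries a y bias of about 4 mm.

```bash
python3 - <<'E'
from h import *
T=Cam("top");S=Cam("side")
for ut,us,z in(((186.5,231.2),(224.3,346),.047),((303.4,194.1),(249.9,217.3),.095)):
    print(T.plane([ut],z)*1000,S.plane([us],z)*1000)
m=[m for m,ce,st in comps(brass(S),150) if abs(ce[0]-252)<8 and abs(ce[1]-236)<8][0]
P=hull_centre(m,S,.062)*1000; e=cv2.fitEllipse(np.float32(P)); print("hung hull side",e,circ(cv2.convexHull(np.float32(P))[:,0]))
m=[m for m,ce,st in comps(brass(T),150) if abs(ce[0]-303)<8][0] if 0 else None
go(.5805,.2470,.0645,-90)
E
```

```text
[[579.55804442 242.24463004]] [[578.67202065 245.64741656]]
[[632.58953408  26.46326586]] [[631.62090151  31.6477096 ]]Traceback (most recent call last):
  File "<stdin>", line 5, in <module>
IndexError: list index out of range
```

>>> arm_command(deltas=[[0,0,0.006,-0.24,-0.16,2,-1],[0,0,0.006,-0.24,-0.16,3.4,-1],[0,0,0.006,-0.24,-0.16,3.4,-1],[0,0,0.006,-0.24,-0.16,3.4,1],[0,0,0.006,-0.24,-0.16,3.4,1],[0,0,0.006,-0.24,-0.16,3.4,1],[0,0,0.006,-0.24,-0.16,3.4,1],[0,0,0.006,-0.24,-0.16,3.4,1]])

```text
time_s: 2.55
tcp_pos: [0.5804, 0.2466, 0.065]
ee_rot: [[0.0, -1.0, 0.001], [-1.0, -0.0, 0.001], [-0.001, -0.001, -1.0]]
wrist_force: [0.8, 0.8, -0.3]
gripper_width: 0.709
gripper_force: 0.0
```

>>> arm_command(deltas=[[0,0,0,0,0,0,1],[0,0,0,0,0,0,1],[0,0,0,0,0,0,1],[0,0,0,0,0,0,1],[0,0,0,0,0,0,1],[0,0,0,0,0,0,1],[0,0,0,0,0,-2,1],[0,0,0,0,0,-4,1]])

```text
time_s: 3.22
tcp_pos: [0.5791, 0.2457, 0.1028]
ee_rot: [[-0.0, -1.0, -0.004], [-1.0, 0.0, -0.002], [0.002, 0.004, -1.0]]
wrist_force: [0.6, 0.0, 0.4]
gripper_width: 0.442
gripper_force: 30.0
```

```bash
python3 - <<'E'
from h import *
go(.457,-.1922,.12,-90)
T=Cam("top");S=Cam("side")
k=cv2.resize(T.im[190:280,145:235],(400,400),interpolation=cv2.INTER_CUBIC)
j=cv2.resize(S.im[290:400,170:280],(400,400),interpolation=cv2.INTER_CUBIC)
cv2.imwrite("pics/d40.png",np.hstack([k,j]))
E
```

```text
t 3.22 tcp [579.1 245.7 102.8] w 38.4 turn [ 0.004 -0.002 -0.   ] shift cm [43.8  12.2  -1.57]
```

View pics/d40.png

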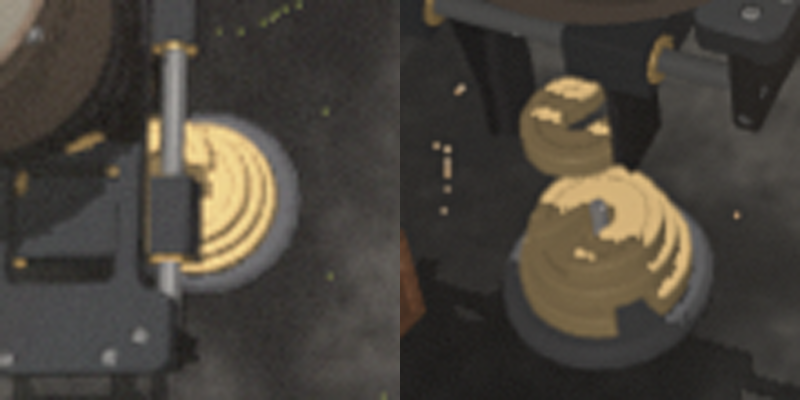

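The disc is held between the fingers at about (567,125) in the right half, clear of the stack. The top view shows the remaining three discs still seated.

>>> arm_command(deltas=[[0,0,0,0,0,-2,1],[0,0,0,43.8,12.2,-2,1],[0,0,0,43.8,12.2,-2,1],[0,0,0,43.8,12.2,-2,1],[0,0,0,43.8,12.2,-2,1],[0,0,0,43.8,12.2,-2,1],[0,0,0,43.8,12.2,-2,1],[0,0,0,43.8,12.2,-2,1]])

```text
time_s: 3.98
tcp_pos: [0.5004, -0.0363, 0.1235]
ee_rot: [[0.0, -1.0, -0.001], [-1.0, -0.0, 0.0], [-0.0, 0.001, -1.0]]
wrist_force: [1.4, -0.4, -0.5]
gripper_width: 0.44
gripper_force: 30.0
```

```bash
python3 - <<'E'
from h import *
go(.457,-.192,.08,-90)
S=Cam("side"); T=Cam("top")
H,s,V=cv2.split(cv2.cvtColor(S.im,cv2.COLOR_BGR2HSV))
p=sense()["tcp_pos"]; q=S.proj(p-[0,0,.0195])[0]; print("pred centre px",q)
m=((H>12)&(H<34)&(s>60)&(V>50))
for mm,ce,st in comps(m,60):
    if abs(ce-q).max()<30: print(ce,st, (S.plane([ce],p[2]-.0195)-p[:2])*1000)
# stack now, top view
H,s,V=cv2.split(cv2.cvtColor(T.im,cv2.COLOR_BGR2HSV)); print([(ce.round(1),st) for _,ce,st in comps(brass(T),200)])
cv2.imwrite("pics/s48.png",np.hstack([cv2.resize(T.im[200:270,155:225],(400,400),interpolation=cv2.INTER_CUBIC),cv2.resize(S.im[315:405,180:270],(400,400),interpolation=cv2.INTER_CUBIC)]))
E
```

```text
t 3.98 tcp [500.4 -36.3 123.5] w 38.3 turn [0.001 0.    0.   ] shift cm [15.57  4.34  4.35]
pred centre px [343.04352178 204.2981066 ]
[340.30945559 204.73925501] [329 195  24  20 349] [[3.84861239 2.62188088]]
[(array([267.3,  15.4]), array([246,   0,  40,  31, 346], dtype=int32)), (array([300. , 152.1]), array([275, 119,  52,  53, 280], dtype=int32)), (array([301.9, 197. ]), array([285, 180,  38,  33, 791], dtype=int32)), (array([187.9, 228.5]), array([172, 218,  35,  23, 535], dtype=int32))]
```

View pics/s48.png

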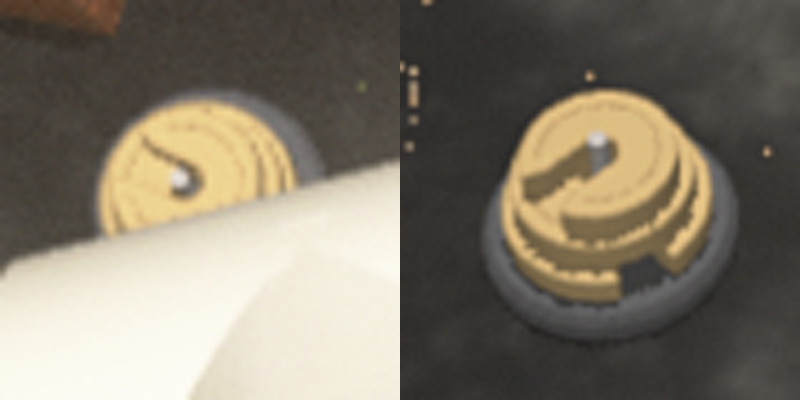

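Disc 48's slot now shows clearly. It points up-left in the top view from the pin at (180,178) of the crop, roughly +x+y.

>>> arm_command(deltas=[[0,0,0,15.6,4.3,0,1],[0,0,0,15.6,4.3,0,1],[0,0,0,15.6,4.3,0,1],[0,0,0,15.6,4.3,2,1],[0,0,0,15.6,4.3,4.3,1],[0,0,0,15.6,4.3,5.8,1],[0,0,0,15.6,4.3,5.8,1],[0,0,0,15.6,4.3,5.8,1]])

```text
time_s: 4.75
tcp_pos: [0.4583, -0.1905, 0.0652]
ee_rot: [[0.0, -1.0, -0.003], [-1.0, -0.0, 0.0], [-0.0, 0.003, -1.0]]
wrist_force: [-0.1, 0.7, -0.5]
gripper_width: 0.442
gripper_force: 30.0
```

```bash
cat >> h.py <<'E'
def held(S,R,drop=.0245):
    "held disc: shift of the blob's extreme pixels against a disc of radius R centred under the TCP"
    H,s,V=cv2.split(cv2.cvtColor(S.im,cv2.COLOR_BGR2HSV)); m=(H>12)&(H<34)&(s>60)&(V>50)
    p=sense()["tcp_pos"]; a=np.linspace(0,2*np.pi,180)
    P=np.array([p+[R*np.cos(t),R*np.sin(t),-drop+h] for t in a for h in(0,.01)]); u=S.proj(P)
    q=u.mean(0)
    for mm,ce,st in comps(m,60):
        if abs(ce-q).max()<30:
            print("pred L,T,R,B",u.min(0).round(1),u.max(0).round(1),"seen",st[:2],st[:2]+st[2:4]-1)
E
python3 - <<'E'
from h import *
S=Cam("side"); held(S,.02)
p=S.proj(sense()["tcp_pos"])[0].astype(int); x,y=p-[40,30]
go(.457,-.192,.0345,-90)
k=cv2.resize(S.im[y:y+80,x:x+80],(560,560),interpolation=cv2.INTER_CUBIC); cv2.imwrite("pics/p40.png",k); print(x,y)
E
```

```text
pred L,T,R,B [372.8 180.4] [394.6 196.7] seen [374 180] [394 197]
t 4.8 tcp [ 459.4 -190.4   66.2] w 38.3 turn [-0.    -0.     0.001] shift cm [0.16 0.24 3.17]
344 149
```

View pics/p40.png

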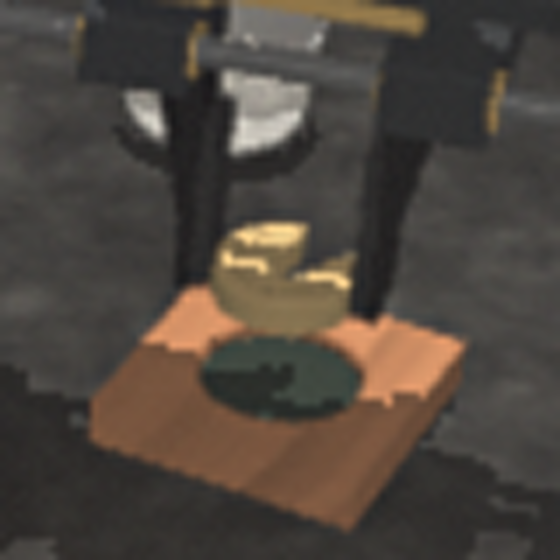

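The disc hangs level above the 40 recess, and its outline matches the prediction within 1 px. I'll lower it and release.

>>> arm_command(deltas=[[0,0,0,0.15,0.2,0,1],[0,0,0,0.15,0.2,1,1],[0,0,0,0.15,0.2,2,1],[0,0,0,0.15,0.2,2.6,1],[0,0,0,0.15,0.2,2.9,1],[0,0,0,0.15,0.2,2.9,1],[0,0,0,0.15,0.2,2.9,1],[0,0,0,0.15,0.2,2.9,1]])

```text
time_s: 5.47
tcp_pos: [0.4574, -0.1921, 0.0377]
ee_rot: [[0.0, -1.0, 0.001], [-1.0, -0.0, -0.0], [0.0, -0.001, -1.0]]
wrist_force: [0.6, -0.5, 0.2]
gripper_width: 0.441
gripper_force: 30.0
```

```bash
python3 - <<'E'
from h import *
S=Cam("side"); held(S,.02); go(.457,-.192,.0345,-90)
E
```

```text
pred L,T,R,B [372.9 192.5] [394.3 208.8] seen [372 192] [393 209]
t 5.52 tcp [ 457.3 -192.1   37.7] w 38.1 turn [-0.001 -0.     0.   ] shift cm [-0.01  0.03  0.32]
```

Descend the last 2 mm and release, then rise.

>>> arm_command(deltas=[[0,0,0,0,0,0.25,1],[0,0,0,0,0,0.25,1],[0,0,0,0,0,0.25,-1],[0,0,0,0,0,0.25,-1],[0,0,0,0,0,0.25,-1],[0,0,0,0,0,0.25,-1],[0,0,0,0,0,-2,-1],[0,0,0,0,0,-6,-1]])

```text
time_s: 6.18
tcp_pos: [0.4536, -0.1916, 0.0941]
ee_rot: [[-0.001, -1.0, -0.011], [-1.0, 0.001, 0.002], [-0.002, 0.011, -1.0]]
wrist_force: [1.2, -0.5, -0.2]
gripper_width: 0.812
gripper_force: 0.0
```

```bash
python3 - <<'E'
from h import *
S=Cam("side")
x,y=344,169
cv2.imwrite("pics/q40.png",cv2.resize(S.im[y:y+70,x:x+80],(560,490),interpolation=cv2.INTER_CUBIC))
m=[(ce,st) for _,ce,st in comps(brass(S),40) if abs(ce[0]-384)<15 and abs(ce[1]-203)<15]; print(m)
a=np.linspace(0,6.28,90); print([ (S.proj([[.457+.02*np.cos(t),-.1922+.02*np.sin(t),z] for t in a for z in(.01,.02)])).__getattribute__(k)(0).round(1) for k in("min","max")])
go(.5805,.2468,.12,-45)
E
```

```text
[(array([383.56542056, 201.62616822]), array([374, 194,  21,  15, 214], dtype=int32))]
[array([372.9, 193.8]), array([394.3, 210.2])]
t 6.23 tcp [ 460.2 -193.1  104.1] w 74.1 turn [-0.007 -0.006 -0.783] shift cm [-43.95 -12.15  -1.62]
```

View pics/q40.png

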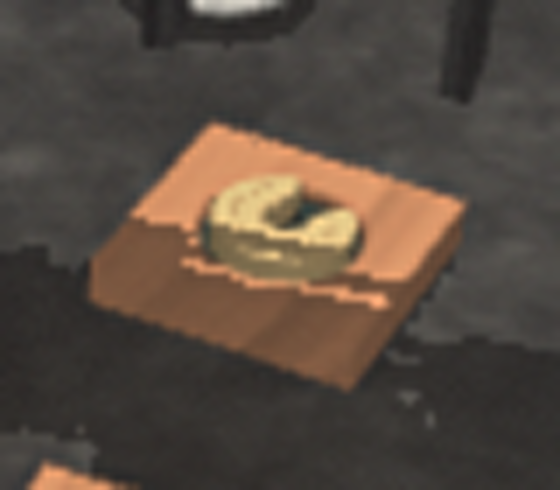

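Disc 40 sits flat in its recess, centred at about (283,228) of the crop. Next is disc 48.

>>> arm_command(deltas=[[0,0,0.61,-43.95,-12.1,-1.6,-1],[0,0,0.61,-43.95,-12.1,-1.6,-1],[0,0,0.61,-43.95,-12.1,-1.6,-1],[0,0,0.61,-43.95,-12.1,-1.6,-1],[0,0,0.61,-43.95,-12.1,-1.6,-1],[0,0,0.61,-43.95,-12.1,-1.6,-1],[0,0,0.61,-43.95,-12.1,-1.6,-1],[0,0,0.61,-43.95,-12.1,-1.6,-1]])

```text
time_s: 6.9
tcp_pos: [0.5396, 0.1083, 0.1083]
ee_rot: [[-0.573, -0.82, 0.001], [-0.82, 0.573, 0.0], [-0.001, -0.0, -1.0]]
wrist_force: [1.3, -0.1, 0.1]
gripper_width: 1.0
gripper_force: 0.0
```

```bash
python3 - <<'E'
from h import *
go(.5805,.2472,.10,-125)
E
```

```text
t 6.9 tcp [539.6 108.3 108.3] w 87.0 turn [-0.     0.001  0.001] shift cm [-13.73   4.6    0.84]
```

>>> arm_command(deltas=[[0,0,0,-13.7,4.6,0,-1],[0,0,0,-13.7,4.6,0,-1],[0,0,0,-13.7,4.6,0,-1],[0,0,0,-13.7,4.6,0,-1],[0,0,0,-13.7,4.6,0.8,-1],[0,0,0,-13.7,4.6,0.8,-1],[0,0,0,-13.7,4.6,0.8,-1],[0,0,0,-13.7,4.6,0.8,-1]])

```text
time_s: 7.57
tcp_pos: [0.5797, 0.2435, 0.0999]
ee_rot: [[-0.574, -0.819, -0.001], [-0.819, 0.574, -0.001], [0.001, 0.0, -1.0]]
wrist_force: [0.3, 0.0, 0.7]
gripper_width: 1.0
gripper_force: 0.0
```

```bash
python3 - <<'E'
from h import *
go(.5805,.2472,.0545,-125)
E
```

```text
t 7.57 tcp [579.7 243.5  99.9] w 87.0 turn [ 0.    -0.001 -0.   ] shift cm [-0.35  0.15  4.54]
```

>>> arm_command(deltas=[[0,0,0,-0.35,0.15,2,-1],[0,0,0,-0.35,0.15,3.8,-0.7],[0,0,0,-0.35,0.15,4.5,-0.4],[0,0,0,-0.35,0.15,4.5,-0.4],[0,0,0,-0.35,0.15,4.5,1],[0,0,0,-0.35,0.15,4.5,1],[0,0,0,-0.35,0.15,4.5,1],[0,0,0,-0.35,0.15,4.5,1]])

```text
time_s: 8.23
tcp_pos: [0.5816, 0.2488, 0.0562]
ee_rot: [[-0.573, -0.82, 0.002], [-0.82, 0.573, 0.001], [-0.002, -0.001, -1.0]]
wrist_force: [0.9, 0.2, 0.7]
gripper_width: 0.553
gripper_force: 0.5
```

>>> arm_command(deltas=[[0,0,0,0,0,0,1],[0,0,0,0,0,0,1],[0,0,0,0,0,0,1],[0,0,0,0,0,-0.2,1],[0,0,0,0,0,-2,1],[0,0,0,0,0,-4,1],[0,0,0,0,0,-7,1],[0,0,0,0,0,-7,1]])

```text
time_s: 8.9
tcp_pos: [0.5834, 0.2501, 0.1302]
ee_rot: [[-0.572, -0.82, 0.008], [-0.82, 0.572, 0.004], [-0.008, -0.004, -1.0]]
wrist_force: [1.8, 1.4, 0.8]
gripper_width: 0.529
gripper_force: 30.0
```

```bash
python3 - <<'E'
from h import *
S=Cam("side"); held(S,.024); go(.458,-.0285,.10,-125)
E
```

```text
pred L,T,R,B [195.3 299.6] [235.  333.7] seen [197 302] [210 323]
t 8.95 tcp [582.2 249.6 127.8] w 45.7 turn [-0.002  0.006  0.001] shift cm [29.93 -5.74  2.62]
```

>>> arm_command(deltas=[[0,0,0,29.9,-5.7,0,1],[0,0,0,29.9,-5.7,0,1],[0,0,0,29.9,-5.7,0,1],[0,0,0,29.9,-5.7,0,1],[0,0,0,29.9,-5.7,0,1],[0,0,0,29.9,-5.7,0,1],[0,0,0,29.9,-5.7,2,1],[0,0,0,29.9,-5.7,4,1]])

```text
time_s: 9.62
tcp_pos: [0.4538, -0.032, 0.0855]
ee_rot: [[-0.576, -0.818, 0.001], [-0.818, 0.576, 0.001], [-0.001, -0.0, -1.0]]
wrist_force: [0.4, 0.2, -1.9]
gripper_width: 0.53
gripper_force: 30.0
```

```bash
python3 - <<'E'
from h import *
S=Cam("side"); held(S,.024); go(.458,-.0285,.036,-125)
E
```

```text
pred L,T,R,B [355.2 222.1] [384.9 245.2] seen [355 220] [374 242]
t 9.67 tcp [448.9 -33.4  79.7] w 45.7 turn [ 0.009 -0.008 -0.006] shift cm [-0.96 -0.5   4.36]
```

>>> arm_command(deltas=[[0,0,0,0,0,0,1],[0,0,0,0,0,0,1],[0,0,0,0,0,0,1],[0,0,0,0,0,0,1]])

```text
time_s: 10.0
tcp_pos: [0.4577, -0.028, 0.0856]
ee_rot: [[-0.572, -0.821, 0.002], [-0.821, 0.572, 0.001], [-0.002, -0.001, -1.0]]
wrist_force: [-0.2, 0.0, -1.1]
gripper_width: 0.527
gripper_force: 30.0
```

```bash
python3 - <<'E'
from h import *
S=Cam("side"); held(S,.024); go(.458,-.0285,.036,-125)
x,y=330,195
cv2.imwrite("pics/p48.png",cv2.resize(S.im[y:y+80,x:x+80],(480,480),interpolation=cv2.INTER_CUBIC))
E
```

```text
pred L,T,R,B [349.5 220.2] [379.3 243.3] seen [352 221] [371 243]
t 10.05 tcp [457.4 -28.1  85.6] w 45.7 turn [-0.001  0.001  0.002] shift cm [ 0.01 -0.06  4.96]
```

View pics/p48.png

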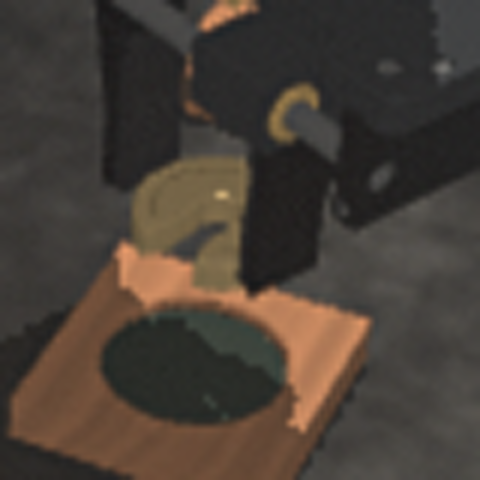

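Disc 48 hangs over its recess, about centred, with its slot towards the lower left.

>>> arm_command(deltas=[[0,0,0,0,-0.06,2,1],[0,0,0,0,-0.06,4,1],[0,0,0,0,-0.06,4.7,1],[0,0,0,0,-0.06,4.8,1],[0,0,0,0,-0.06,4.9,1],[0,0,0,0,-0.06,5,1],[0,0,0,0,-0.06,5,1],[0,0,0,0,-0.06,5,1]])

```text
time_s: 10.72
tcp_pos: [0.4573, -0.0289, 0.0371]
ee_rot: [[-0.571, -0.821, 0.0], [-0.821, 0.571, -0.0], [-0.0, -0.0, -1.0]]
wrist_force: [-4.1, 2.6, 14.6]
gripper_width: 0.533
gripper_force: 30.2
```

```bash
python3 - <<'E'
from h import *
S=Cam("side"); held(S,.024); go(.458,-.0285,.0345,-125)
E
```

```text
pred L,T,R,B [348.2 242.3] [377.  265.4] seen [348 242] [369 266]
t 10.77 tcp [457.2 -28.9  37.1] w 46.1 turn [-0.     0.     0.003] shift cm [-0.07 -0.04  0.26]
```

>>> arm_command(deltas=[[0,0,0,0,0,0,-1],[0,0,0,0,0,0,-1],[0,0,0,0,0,0,-1],[0,0,0,0,0,0,-1],[0,0,0,0,0,0,-1],[0,0,0,0,0,-2,-1],[0,0,0,0,0,-5,-1],[0,0,0,0,0,-8,-1]])

```text
time_s: 11.43
tcp_pos: [0.456, -0.0298, 0.1151]
ee_rot: [[-0.573, -0.82, -0.003], [-0.82, 0.573, -0.001], [0.003, 0.002, -1.0]]
wrist_force: [0.6, 1.1, -0.2]
gripper_width: 0.979
gripper_force: 0.0
```

```bash
cat >> h.py <<'E'
def placed(S,x,y,R,z0):
    a=np.linspace(0,6.28,90); u=S.proj([[x+R*np.cos(t),y+R*np.sin(t),z] for t in a for z in(z0,z0+.01)]); q=u.mean(0)
    H,s,V=cv2.split(cv2.cvtColor(S.im,cv2.COLOR_BGR2HSV)); m=(H>15)&(H<34)&(s>60)&(V>50)
    for mm,ce,st in comps(m,60):
        if abs(ce-q).max()<15: print("pred",u.min(0).round(1),u.max(0).round(1),"seen",st[:2],st[:2]+st[2:4]-1)
E
python3 - <<'E'
from h import *
S=Cam("side"); placed(S,.458,-.0284,.024,.01); placed(S,.457,-.192,.02,.01); go(.5805,.247,.12,-125)
T=Cam("top")
cv2.imwrite("pics/s56.png",np.hstack([cv2.resize(T.im[200:270,155:225],(400,400),interpolation=cv2.INTER_CUBIC),cv2.resize(S.im[235:305,325:395],(400,400),interpolation=cv2.INTER_CUBIC)]))
cv2.imwrite("pics/s56.png",np.vstack([cv2.imread("pics/s56.png"),np.hstack([cv2.resize(S.im[325:395,190:260],(400,200+200),interpolation=cv2.INTER_CUBIC)]*1+[np.zeros((400,400,3),np.uint8)])])[:,:])
i=cv2.imread("pics/s56.png"); cv2.imwrite("pics/s56.png",cv2.resize(i,(600,600)))
E
```

```text
pred [347.7 243.6] [376.4 266.7] seen [351 243] [378 265]
t 11.48 tcp [460.3 -29.1 121.3] w 86.3 turn [-0.008  0.006  0.003] shift cm [-29.53   5.9    0.26]
```

View pics/s56.png

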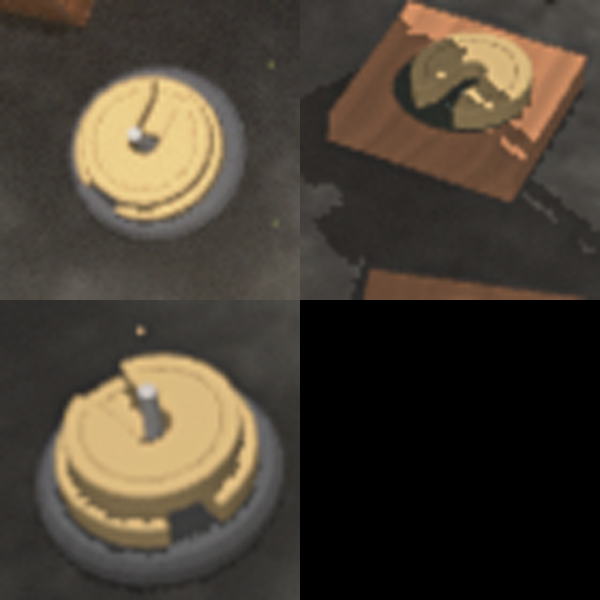

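Top left shows discs 56 and 64 on the spindle. Disc 56's slot points up and slightly right, and disc 64's notch is at the lower left, about (100,195). At top right, disc 48 is in its recess but shifted about 3 mm towards the upper right, so I need to check that it isn't riding on the rim.

>>> arm_command(deltas=[[0,0,0,-29.5,5.9,0,-1],[0,0,0,-29.5,5.9,0,-1],[0,0,0,-29.5,5.9,0,-1],[0,0,0,-29.5,5.9,0,-1],[0,0,0,-29.5,5.9,0,-1],[0,0,0,-29.5,5.9,0,-1],[0,0,0,-29.5,5.9,0,-1],[0,0,0,-29.5,5.9,0,-1]])

```text
time_s: 12.2
tcp_pos: [0.5797, 0.2514, 0.1137]
ee_rot: [[-0.569, -0.822, 0.002], [-0.822, 0.569, 0.001], [-0.002, -0.001, -1.0]]
wrist_force: [0.8, -1.5, 0.5]
gripper_width: 0.999
gripper_force: 0.0
```

```bash
python3 - <<'E'
from h import *
T=Cam("top");S=Cam("side"); go(.5805,.247,.10,-105)
def ang(C,a,b,z):
    p=C.plane([a,b],z); d=p[1]-p[0]; return round(float(np.degrees(np.arctan2(d[1],d[0]))),1),(p*1000).round(1)
print("56 top",ang(T,(188.4,229.2),(191.2,218.7),.03)); print("56 side",ang(S,(222.7,347.2),(218.5,340.2),.03))
print("64 top",(T.plane([(175.5,242.5),(181.8,248.5)],.02)*1000).round(1)); print("64 side",(S.plane([(229.2,375),(240.2,371.7)],.02)*1000).round(1))
def edges(C,c0,z,R0,R1):
    g=cv2.cvtColor(C.im,cv2.COLOR_BGR2HSV)[:,:,0].astype(np.float32); pts=[]
    for a in np.radians(np.arange(0,360,4)):
        r=np.linspace(R0,R1,25); W=np.c_[c0[0]+r*np.cos(a),c0[1]+r*np.sin(a),np.full(25,z)]
        uv=C.proj(W).astype(np.float32); v=cv2.remap(g,uv[:,0].copy(),uv[:,1].copy(),cv2.INTER_LINEAR)[:,0]
        d=abs(np.diff(cv2.GaussianBlur(v[None],(5,1),1)[0])); i=d.argmax()
        if d[i]>.7: pts.append(W[i,:2]*1000)
    return circ(pts)
for n,xt,R in(("48",(.459,-.0325),.024),("40",(.4575,-.1965),.02)):
    print(n,"top disc",[edges(T,xt,.02,R-.007,R+.006)],"side",[edges(S,(xt[0]-.001,xt[1]+.0042),.02,R-.007,R+.006)])
x,y=T.proj([.459,-.0325,.014])[0].astype(int)-20; u,v=S.proj([.458,-.0284,.014])[0].astype(int)-20
cv2.imwrite("pics/q48.png",np.hstack([cv2.resize(T.im[y:y+40,x:x+40],(400,400),interpolation=cv2.INTER_CUBIC),cv2.resize(S.im[v:v+40,u:u+40],(400,400),interpolation=cv2.INTER_CUBIC)]))
E
```

```text
t 12.3 tcp [577.6 248.  113.1] w 87.2 turn [ 0.001 -0.001 -0.346] shift cm [-0.08 -0.3   1.31]
56 top (-13.2, array([[586.9, 243.2],
       [607. , 238.4]]))
56 side (-40.4, array([[587.5, 236.3],
       [598.4, 227. ]]))
64 top [[563.8 269.2]
 [552.1 257.1]]
64 side [[563.5 268.8]
 [551.9 259.3]]
48 top disc [(array([457.7, -32.6]), np.float64(25.8), 87)] side [(array([456.3, -26. ]), np.float64(26.3), 39)]
40 top disc [(array([ 457.5, -195. ]), np.float64(21.5), 84)] side [(array([ 456.7, -188.4]), np.float64(21.3), 34)]
```

View pics/q48.png

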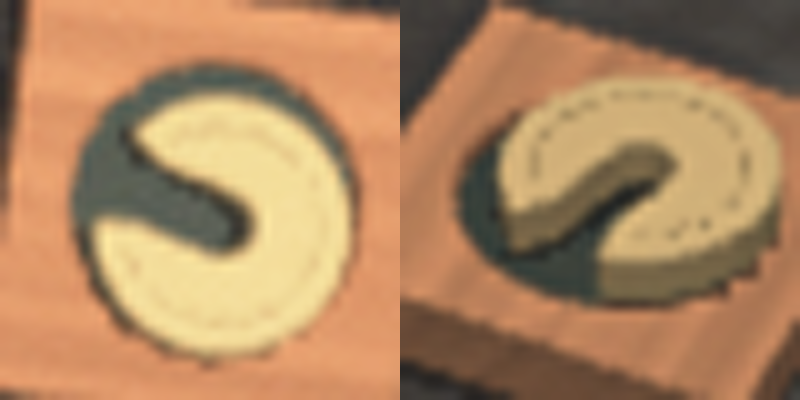

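Disc 48 lies inside the recess, offset about 2.5 mm towards the lower right, and looks flat. I'll confirm numerically that it isn't tilted.

```bash
python3 - <<'E'
from h import *
S=Cam("side")
H=cv2.cvtColor(S.im,cv2.COLOR_BGR2HSV)[:,:,0].astype(np.float32)
print("hue disc/wood",H[250,365],H[240,350])
ph=np.radians(np.arange(0,360,15))
def res(c,R,tilt=0,az=np.radians(200)):
    # top-face rim, optional tilt with the side at azimuth az raised
    out=[]
    for a in ph:
        P=np.array([c[0]+R*np.cos(a),c[1]+R*np.sin(a),.02+ tilt*R*(1+np.cos(a-az))]); u=S.proj(P)[0]; q=S.proj([c[0],c[1],.02+tilt*R])[0]
        n=(u-q)/np.linalg.norm(u-q); s=np.arange(-5,5,.25); w=(u+s[:,None]*n).astype(np.float32)
        v=cv2.remap(H,w[:,0].copy(),w[:,1].copy(),cv2.INTER_LINEAR)[:,0]; i=np.argmin(np.diff(cv2.GaussianBlur(v[None],(5,1),1)[0]))
        out.append(s[i] if abs(v[0]-v[-1])>5 else np.nan)
    return np.array(out)
print("az",np.degrees(ph).astype(int))
print("40 flat",res((.457,-.192),.02)); print("48 flat",res((.4558,-.0293),.024)); print("48 tilt",res((.4558,-.0293),.024,.083))
E
```

```text
hue disc/wood 19.0 12.0
az [  0  14  29  45  59  75  90 105 119 135 150 165 180 195 210 225 239 255
 270 285 300 315 330 345]
40 flat [ 0.    0.    1.25  2.25  3.    2.75  2.75  2.5   2.75  2.75  2.25  1.5
  0.5   0.25  0.5  -4.25 -3.   -3.    0.    0.25 -0.5   0.   -0.25 -0.25]
48 flat [0.25 1.75 2.25 3.25 3.5  3.   3.   2.25 2.75 2.25 2.   1.5  1.   0.5
 1.25 2.5  2.25  nan 1.5  1.   1.   0.5  0.   0.  ]
48 tilt [ 0.25  1.75  2.25  3.25  3.75  3.25  3.25  3.    3.75  3.25  2.75  2.
  0.75  0.5   1.    0.75   nan   nan  0.25   nan  0.25 -0.25 -0.25  0.  ]
```

The residuals fit a slightly tilted disc 48, riding on the rim at its -x side, better than a flat one. I'll regrip it along x over the seat centre so that it drops in.

```bash
python3 - <<'E'
from h import *
go(.4582,-.029,.09,-90)
E
```

```text
t 12.35 tcp [576.7 246.3 113.2] w 86.9 turn [ 0.002 -0.002 -0.609] shift cm [29.35 -6.04  2.39]
```

>>> arm_command(deltas=[[0,0,-0.61,29.35,-6,0,-1],[0,0,-0.61,29.35,-6,0,-1],[0,0,-0.61,29.35,-6,0,-1],[0,0,-0.61,29.35,-6,0,-1],[0,0,-0.61,29.35,-6,0,-1],[0,0,-0.61,29.35,-6,0,-1],[0,0,-0.61,29.35,-6,0,-1],[0,0,-0.61,29.35,-6,2,-1]])

```text
time_s: 13.02
tcp_pos: [0.4553, -0.0336, 0.0972]
ee_rot: [[-0.006, -1.0, 0.003], [-1.0, 0.006, 0.001], [-0.001, -0.003, -1.0]]
wrist_force: [0.7, 0.4, -0.5]
gripper_width: 1.003
gripper_force: 0.0
```

>>> arm_command(deltas=[[0,0,0,0,0,0,-0.6],[0,0,0,0,0,0,-0.6],[0,0,0,0,0,0,-0.6],[0,0,0,0,0,0,-0.6]])

```text
time_s: 13.35
tcp_pos: [0.4595, -0.0281, 0.0956]
ee_rot: [[0.001, -1.0, 0.002], [-1.0, -0.001, 0.0], [-0.0, -0.002, -1.0]]
wrist_force: [0.9, -0.0, 0.8]
gripper_width: 0.826
gripper_force: 0.0
```

```bash
python3 - <<'E'
from h import *
go(.4582,-.029,.0355,-90)
E
```

```text
t 13.35 tcp [459.5 -28.1  95.6] w 71.8 turn [-0.002  0.     0.001] shift cm [0.09 0.14 6.01]
```

>>> arm_command(deltas=[[0,0,0,0.09,0.14,3,-0.6],[0,0,0,0.09,0.14,5,-0.6],[0,0,0,0.09,0.14,5.8,-0.6],[0,0,0,0.09,0.14,6,-0.6],[0,0,0,0.09,0.14,6,0.5],[0,0,0,0.09,0.14,6,0.5],[0,0,0,0.09,0.14,6,0.5],[0,0,0,0.09,0.14,6,0.5]])

```text
time_s: 14.02
tcp_pos: [0.4576, -0.0295, 0.0359]
ee_rot: [[0.0, -1.0, 0.002], [-1.0, -0.0, 0.0], [-0.0, -0.002, -1.0]]
wrist_force: [-0.4, 0.3, -0.1]
gripper_width: 0.582
gripper_force: 0.2
```

>>> arm_command(deltas=[[0,0,0,0,0,0,0.5],[0,0,0,0,0,0,0.5],[0,0,0,0,0,0,0.5],[0,0,0,0,0,0,0.5]])

```text
time_s: 14.35
tcp_pos: [0.4574, -0.0296, 0.0357]
ee_rot: [[0.0, -1.0, 0.001], [-1.0, -0.0, 0.0], [-0.0, -0.001, -1.0]]
wrist_force: [-2.4, 3.0, 6.7]
gripper_width: 0.531
gripper_force: 30.0
```

>>> arm_command(deltas=[[0,0,0,0,0,0.15,0.5],[0,0,0,0,0,0.15,0.5],[0,0,0,0,0,0.1,-0.6],[0,0,0,0,0,0.1,-0.6],[0,0,0,0,0,0.1,-0.6],[0,0,0,0,0,0,-1],[0,0,0,0,0,-3,-1],[0,0,0,0,0,-7,-1]])

```text
time_s: 15.02
tcp_pos: [0.4545, -0.0305, 0.1027]
ee_rot: [[-0.001, -1.0, -0.01], [-1.0, 0.001, -0.002], [0.002, 0.01, -1.0]]
wrist_force: [1.0, 0.1, -0.3]
gripper_width: 0.897
gripper_force: 0.0
```

```bash
cat > chk.py <<'E'
from h import *
def res(S,c,R,zt,tilt=0,az=np.radians(200)):
    H=cv2.cvtColor(S.im,cv2.COLOR_BGR2HSV)[:,:,0].astype(np.float32); out=[]
    for a in np.radians(np.arange(180,360,15)):
        P=np.array([c[0]+R*np.cos(a),c[1]+R*np.sin(a),zt+tilt*R*(1+np.cos(a-az))]); u=S.proj(P)[0]; q=S.proj([c[0],c[1],zt+tilt*R])[0]
        n=(u-q)/np.linalg.norm(u-q); s=np.arange(-5,5,.25); w=(u+s[:,None]*n).astype(np.float32)
        v=cv2.remap(H,w[:,0].copy(),w[:,1].copy(),cv2.INTER_LINEAR)[:,0]; i=np.argmin(np.diff(cv2.GaussianBlur(v[None],(5,1),1)[0]))
        out.append(float(s[i]) if v[0]-v[-1]>4 else None)
    return out
E
python3 - <<'E'
from chk import *
S=Cam("side"); print(res(S,(.4582,-.0284),.024,.02)); placed(S,.4582,-.0284,.024,.01); go(.5805,.247,.12,-105)
E
```

```text
[1.5, 1.0, 0.75, 1.25, 1.25, 1.25, 0.75, 1.0, 0.25, 0.25, 0.0, 0.0]
pred [347.5 243.5] [376.3 266.6] seen [349 243] [377 265]
t 15.07 tcp [460.8 -29.5 111.9] w 81.5 turn [-0.01   0.002  0.264] shift cm [-27.62 -12.04  -0.68]
```

>>> arm_command(deltas=[[0,0,-1.05,-27.6,-12,-0.7,-1],[0,0,-1.05,-27.6,-12,-0.7,-1],[0,0,-1.05,-27.6,-12,-0.7,-1],[0,0,-1.05,-27.6,-12,-0.7,-1],[0,0,-1.05,-27.6,-12,-0.7,-1],[0,0,-1.05,-27.6,-12,-0.7,-1],[0,0,-1.05,-27.6,-12,-0.7,-1],[0,0,-1.05,-27.6,-12,-0.7,-1]])

```text
time_s: 15.73
tcp_pos: [0.5798, 0.2519, 0.1115]
ee_rot: [[0.847, -0.531, 0.004], [-0.531, -0.847, 0.002], [0.002, -0.004, -1.0]]
wrist_force: [1.0, -0.5, -0.0]
gripper_width: 1.002
gripper_force: 0.0
```

>>> arm_command(deltas=[[0,0,0,0,0,0,-1],[0,0,0,0,0,0,-1],[0,0,0,0,0,0,-1]])

```text
time_s: 15.98
tcp_pos: [0.5763, 0.2452, 0.1112]
ee_rot: [[0.84, -0.543, -0.002], [-0.543, -0.84, -0.001], [-0.001, 0.002, -1.0]]
wrist_force: [0.0, 0.5, 1.1]
gripper_width: 0.996
gripper_force: 0.0
```

```bash
python3 - <<'E'
from chk import *
T=Cam("top");S=Cam("side"); go(.5805,.2472,.0450,-30)
def seats(T):
    H,s,V=cv2.split(cv2.cvtColor(T.im,cv2.COLOR_BGR2HSV))
    for n,c,R,Rr in(("48",(.459,-.0325),24,27),("40",(.4575,-.1965),20,23)):
        u=T.proj([c[0],c[1],.014])[0].astype(int)
        b=np.zeros(H.shape,np.uint8); sl=np.s_[u[1]-18:u[1]+19,u[0]-18:u[0]+19]
        b[sl]=((H[sl]>=17)&(H[sl]<34)&(s[sl]>50)&(V[sl]>110)); dk=np.zeros_like(b); dk[sl]=(((H[sl]>34)|(s[sl]<70)))
        cb=max(cv2.findContours(b,0,1)[0],key=cv2.contourArea); (x,y),r=cv2.minEnclosingCircle(cb)
        un=cv2.morphologyEx(b|dk,cv2.MORPH_OPEN,np.ones((3,3),np.uint8)); cu=[q for q in cv2.findContours(un,0,1)[0]]; q=max([q for q in cu if cv2.pointPolygonTest(q,(float(u[0]),float(u[1])),False)>=0],key=cv2.contourArea); (X,Y),rr=cv2.minEnclosingCircle(q)
        pd=T.plane([(x,y)],.02)[0]*1000; ph=T.plane([(X,Y)],.014)[0]*1000
        print(n,"disc",pd.round(1),round(r,1),"hole",ph.round(1),round(rr,1),"diff",(pd-ph).round(1))
seats(T)
print(res(S,(.4582,-.0284),.024,.02)); print(res(S,(.457,-.0284),.024,.02));print(res(S,(.457,-.0304),.024,.02))
print(res(S,(.457,-.192),.02,.02))
E
```

```text
t 16.08 tcp [576.6 244.8 111.9] w 86.8 turn [ 0.001  0.    -0.05 ] shift cm [ 0.2  -0.42  6.69]
48 disc [459.  -33.5] 13.9 hole [459.1 -33.1] 14.1 diff [-0.1 -0.4]
40 disc [ 457.4 -195.6] 11.9 hole [ 457.8 -197.1] 11.9 diff [-0.4  1.5]
[1.5, 1.0, 0.75, 1.25, 1.25, 1.25, 0.75, 1.0, 0.25, 0.25, 0.0, 0.0]
[0.75, 0.5, 0.25, 0.75, 1.0, 0.75, 0.75, 1.0, 0.75, 1.0, 0.5, 0.5]
[0.5, 0.0, -0.25, 0.0, 0.0, 0.0, 0.0, 0.25, 0.5, 0.25, 0.25, 0.0]
[0.5, 0.25, 0.5, -4.25, -3.0, -3.0, 0.0, 0.25, -0.5, 0.0, 0.0, -0.25]
```

>>> arm_command(deltas=[[0,0,-0.05,0.2,-0.42,0,-1],[0,0,-0.05,0.2,-0.42,3,-1],[0,0,-0.05,0.2,-0.42,5.5,-0.6],[0,0,-0.05,0.2,-0.42,6.6,-0.6],[0,0,-0.05,0.2,-0.42,6.6,-0.6],[0,0,-0.05,0.2,-0.42,6.6,1],[0,0,-0.05,0.2,-0.42,6.6,1],[0,0,-0.05,0.2,-0.42,6.6,1]])

```text
time_s: 16.75
tcp_pos: [0.5811, 0.2482, 0.0475]
ee_rot: [[0.867, -0.498, 0.0], [-0.498, -0.867, -0.001], [0.0, 0.0, -1.0]]
wrist_force: [-1.9, -6.2, 1.4]
gripper_width: 0.659
gripper_force: 3.1
```

>>> arm_command(deltas=[[0,0,0,0,0,0,1],[0,0,0,0,0,0,1],[0,0,0,0,0,0,1],[0,0,0,0,0,0,1]])

```text
time_s: 17.08
tcp_pos: [0.5806, 0.2473, 0.0473]
ee_rot: [[0.867, -0.498, -0.001], [-0.498, -0.867, -0.002], [-0.0, 0.002, -1.0]]
wrist_force: [-2.9, -5.0, 4.6]
gripper_width: 0.611
gripper_force: 30.0
```

>>> arm_command(deltas=[[0,0,0,0,0,0,-0.6],[0,0,0,0,0,0,-0.6],[0,0,0,0,0,0.25,-0.6],[0,0,0,0,0,0.25,-0.6],[0,0,0,0,0,0.25,1],[0,0,0,0,0,0.25,1],[0,0,0,0,0,0.25,1],[0,0,0,0,0,0.25,1]])

```text
time_s: 17.75
tcp_pos: [0.5801, 0.2474, 0.0432]
ee_rot: [[0.867, -0.498, -0.003], [-0.498, -0.867, -0.003], [-0.001, 0.004, -1.0]]
wrist_force: [-2.2, -3.5, 3.0]
gripper_width: 0.629
gripper_force: 30.0
```

>>> arm_command(deltas=[[0,0,0,0,0,0,1],[0,0,0,0,0,0,1],[0,0,0,0,0,0,1]])

```text
time_s: 18.0
tcp_pos: [0.5801, 0.2474, 0.0432]
ee_rot: [[0.867, -0.498, -0.003], [-0.498, -0.867, -0.002], [-0.001, 0.003, -1.0]]
wrist_force: [-3.3, -5.2, 3.6]
gripper_width: 0.625
gripper_force: 30.0
```

>>> arm_command(deltas=[[0,0,0,0,0,-0.5,1],[0,0,0,0,0,-2,1],[0,0,0,0,0,-4,1],[0,0,0,0,0,-6,1],[0,0,0,0,0,-6,1],[0,0,0,0,0,-6,1],[0,0,0,0,0,-6,1],[0,0,0,0,0,-6,1]])

```text
time_s: 18.67
tcp_pos: [0.5804, 0.2486, 0.1021]
ee_rot: [[0.867, -0.498, -0.002], [-0.498, -0.867, -0.001], [-0.001, 0.001, -1.0]]
wrist_force: [-1.1, 0.8, -1.5]
gripper_width: 0.63
gripper_force: 30.0
```

```bash
python3 - <<'E'
from h import *
S=Cam("side"); held(S,.028,.0232); go(.4203,.1135,.07,-30)
E
```

```text
pred L,T,R,B [196.4 310.1] [241.4 348.8] seen [201 310] [250 382]
t 18.72 tcp [580.4 248.5 102. ] w 54.6 turn [0.002 0.001 0.003] shift cm [-7.16 19.68  3.24]
```

>>> arm_command(deltas=[[0,0,0,-7.1,19.6,0,1],[0,0,0,-7.1,19.6,0,1],[0,0,0,-7.1,19.6,0,1],[0,0,0,-7.1,19.6,0,1],[0,0,0,-7.1,19.6,2,1],[0,0,0,-7.1,19.6,3,1],[0,0,0,-7.1,19.6,3,1],[0,0,0,-7.1,19.6,3,1]])

```text
time_s: 19.38
tcp_pos: [0.4224, 0.1141, 0.0734]
ee_rot: [[0.868, -0.497, 0.0], [-0.497, -0.868, -0.0], [0.001, 0.0, -1.0]]
wrist_force: [1.4, 0.9, -1.5]
gripper_width: 0.629
gripper_force: 30.0
```

```bash
python3 - <<'E'
from h import *
S=Cam("side"); held(S,.028,.0232); go(.4203,.1135,.0355,-30)
E
```

```text
pred L,T,R,B [342.7 284.9] [382.3 318.1] seen [354 287] [382 317]
t 19.43 tcp [423.5 115.1  73.9] w 54.3 turn [-0.002 -0.001  0.004] shift cm [-0.21  0.3   3.84]
```

>>> arm_command(deltas=[[0,0,0,-0.15,0.2,0,1],[0,0,0,-0.15,0.2,1,1],[0,0,0,-0.15,0.2,2,1],[0,0,0,-0.15,0.2,3,1],[0,0,0,-0.15,0.2,3,1],[0,0,0,-0.15,0.2,3,1]])

```text
time_s: 19.93
tcp_pos: [0.4203, 0.1136, 0.0435]
ee_rot: [[0.868, -0.497, 0.0], [-0.497, -0.868, -0.0], [0.0, 0.0, -1.0]]
wrist_force: [-0.0, 0.1, -1.5]
gripper_width: 0.63
gripper_force: 30.0
```

```bash
python3 - <<'E'
from h import *
S=Cam("side"); held(S,.028,.0232); go(.4203,.1135,.0345,-30)
E
```

```text
pred L,T,R,B [344. 299.] [382.6 332.1] seen [355 302] [382 332]
t 19.98 tcp [420.5 113.7  43.9] w 54.8 turn [-0.001 -0.001  0.003] shift cm [-0.01  0.03  0.94]
```

>>> arm_command(deltas=[[0,0,0,0,0,0.5,1],[0,0,0,0,0,0.8,1],[0,0,0,0,0,0.95,1],[0,0,0,0,0,0.95,1],[0,0,0,0,0,0.95,1]])

```text
time_s: 20.4
tcp_pos: [0.4197, 0.113, 0.034]
ee_rot: [[0.867, -0.498, -0.0], [-0.498, -0.867, -0.0], [0.0, 0.0, -1.0]]
wrist_force: [-0.8, 0.3, -2.0]
gripper_width: 0.629
gripper_force: 30.0
```

>>> arm_command(deltas=[[0,0,0,0,0,0,-1],[0,0,0,0,0,0,-1],[0,0,0,0,0,0,-1],[0,0,0,0,0,0,-1],[0,0,0,0,0,0,-1],[0,0,0,0,0,-2,-1],[0,0,0,0,0,-5,-1],[0,0,0,0,0,-8,-1]])

```text
time_s: 21.07
tcp_pos: [0.419, 0.1125, 0.1144]
ee_rot: [[0.867, -0.498, -0.002], [-0.498, -0.867, -0.002], [-0.001, 0.003, -1.0]]
wrist_force: [0.9, 0.5, 0.4]
gripper_width: 0.991
gripper_force: 0.0
```

```bash
python3 - <<'E'
from chk import *
S=Cam("side"); placed(S,.4203,.1135,.028,.01); print(res(S,(.4203,.1135),.028,.02)); go(.5805,.247,.12,53)
E
```

```text
pred [343.9 303.9] [382.1 336.9] seen [343 304] [382 336]
[0.75, 0.25, -0.75, -0.25, -0.75, -0.25, None, None, -0.25, -0.25, -2.0, -1.25]
t 21.12 tcp [422.8 114.6 120.3] w 86.7 turn [-0.003 -0.011 -1.444] shift cm [  7.13 -19.31   0.24]
```

```bash
python3 - <<'E'
from h import *
T=Cam("top");S=Cam("side")
def slot(C,c,z,r0,r1,n=180):
    H,s,V=cv2.split(cv2.cvtColor(C.im,cv2.COLOR_BGR2HSV)); m=((H>14)&(H<34)&(s>55)&(V>110)).astype(np.float32)
    a=np.radians(np.arange(0,360,2)); occ=np.zeros(180)
    for r in np.arange(r0,r1,.002):
        u=C.proj(np.c_[c[0]+r*np.cos(a),c[1]+r*np.sin(a),np.full(180,z)]).astype(np.float32)
        occ+=cv2.remap(m,u[:,0].copy(),u[:,1].copy(),cv2.INTER_LINEAR)[:,0]
    k=len(np.arange(r0,r1,.002)); e=1-occ/k; e[e<.3]=0
    print(np.degrees(np.angle((e*np.exp(1j*a)).sum())).round(1), [(int(2*i),round(float(e[i]),1)) for i in range(180) if e[i]>0])
print("64"); slot(T,(.5815,.2436),.02,.014,.029); slot(S,(.5805,.247),.02,.014,.029)
print("hung"); slot(T,(.6335,.0272),.062,.014,.031); slot(S,(.6325,.0312),.062,.014,.031)
for C,n in((T,"top"),(S,"side")):
    for mm,ce,st in comps(brass(C),150):
        for c,z,l in(((.5805,.246),.02,"64"),((.6325,.03),.062,"hung")):
            if abs(ce-C.proj([*c,z])[0]).max()<7: print(n,l,circ(hull_centre(mm,C,z)*1000), "arcs", circ(cv2.convexHull(np.float32(hull_centre(mm,C,z)*1000))[:,0]))
E
```

```text
64
141.1 [(126, 0.3), (128, 0.5), (130, 0.8), (132, 0.9), (134, 1.0), (136, 1.0), (138, 1.0), (140, 1.0), (142, 1.0), (144, 1.0), (146, 1.0), (148, 1.0), (150, 0.9), (152, 0.7), (154, 0.5), (156, 0.3)]
159.6 [(128, 0.5), (130, 0.9), (132, 1.0), (134, 1.0), (136, 1.0), (138, 1.0), (140, 1.0), (142, 1.0), (144, 1.0), (146, 1.0), (148, 1.0), (150, 1.0), (152, 0.9), (154, 0.7), (156, 0.5), (158, 0.4), (160, 0.3), (288, 0.4), (290, 0.6), (292, 0.7), (294, 0.8), (296, 0.8), (298, 0.8), (300, 0.8), (302, 0.8), (304, 0.5)]
hung
-19.2 [(0, 0.3), (2, 0.3), (324, 0.4), (326, 0.7), (328, 0.9), (330, 1.0), (332, 1.0), (334, 1.0), (336, 1.0), (338, 1.0), (340, 1.0), (342, 1.0), (344, 1.0), (346, 1.0), (348, 1.0), (350, 0.8), (352, 0.6), (354, 0.5), (356, 0.4), (358, 0.4)]
-35.0 [(292, 0.7), (294, 1.0), (296, 1.0), (298, 1.0), (300, 1.0), (302, 0.9), (304, 0.6), (306, 0.3), (324, 0.4), (326, 0.7), (328, 0.9), (330, 0.7), (332, 0.6), (334, 0.7), (336, 0.8), (338, 0.9), (340, 1.0), (342, 1.0), (344, 1.0), (346, 1.0), (348, 0.9), (350, 0.7), (352, 0.5), (354, 0.3)]
top hung (array([633.5,  26.9]), np.float64(34.2), 77) arcs (array([634.,  27.]), np.float64(35.0), 37)
top 64 (array([580. , 243.6]), np.float64(31.6), 70) arcs (array([579.9, 243.8]), np.float64(32.4), 29)
side hung (array([632.9,  30.2]), np.float64(34.1), 60) arcs (array([633.2,  30.2]), np.float64(34.9), 30)
side 64 (array([578.9, 246.3]), np.float64(31.8), 103) arcs (array([579.1, 246.5]), np.float64(32.1), 50)
```

Disc 64's slot points to 142° and the hung disc's to -20°. The stem is at about (632,31) mm. I'll check the bottle beside the tester before choosing the approach, and move to the stack now.

```bash
python3 - <<'E'
from h import *
T=Cam("top");S=Cam("side")
print("bottle neck tip",tri(T,(357,152),S,(233,182))[0]); print("body",T.plane([(352,165)],.05)*1000)
go(.5793,.2470,.10,-38)
E
```

```text
bottle neck tip [713.58160302 -73.55935906  79.43067874]
body [[701.03047155 -66.38522605]]
t 21.32 tcp [419.1 112.8 113.7] w 86.9 turn [0.    0.    0.142] shift cm [  7.21 -19.62   1.36]
```

>>> arm_command(deltas=[[0,0,0.14,7.2,-19.6,0,-1],[0,0,0.14,7.2,-19.6,0,-1],[0,0,0.14,7.2,-19.6,0,-1],[0,0,0.14,7.2,-19.6,0,-1],[0,0,0.14,7.2,-19.6,0,-1],[0,0,0.14,7.2,-19.6,1.3,-1],[0,0,0.14,7.2,-19.6,1.3,-1],[0,0,0.14,7.2,-19.6,1.3,-1]])

```text
time_s: 21.98
tcp_pos: [0.578, 0.2462, 0.0977]
ee_rot: [[0.789, -0.614, -0.006], [-0.614, -0.789, -0.004], [-0.002, 0.007, -1.0]]
wrist_force: [0.1, 0.1, 0.3]
gripper_width: 0.996
gripper_force: 0.0
```

```bash
python3 - <<'E'
from h import *
go(.5793,.2470,.0345,-38)
E
```

```text
t 21.98 tcp [578.  246.2  97.7] w 86.7 turn [0.007 0.002 0.002] shift cm [ 0.06 -0.18  6.32]
```

>>> arm_command(deltas=[[0,0,0,0.06,-0.1,2,-1],[0,0,0,0.06,-0.1,4,-1],[0,0,0,0.06,-0.1,5.8,-1],[0,0,0,0.06,-0.1,6.3,-1],[0,0,0,0.06,-0.1,6.3,-1],[0,0,0,0.06,-0.1,6.3,1],[0,0,0,0.06,-0.1,6.3,1],[0,0,0,0.06,-0.1,6.3,1]])

```text
time_s: 22.65
tcp_pos: [0.5813, 0.248, 0.0395]
ee_rot: [[0.79, -0.614, 0.002], [-0.614, -0.79, 0.001], [0.001, -0.002, -1.0]]
wrist_force: [0.1, -0.4, 0.6]
gripper_width: 0.854
gripper_force: 0.0
```

>>> arm_command(deltas=[[0,0,0,0,0,0,1],[0,0,0,0,0,0,1],[0,0,0,0,0,0,1],[0,0,0,0,0,0,1],[0,0,0,0,0,0,1]])

```text
time_s: 23.07
tcp_pos: [0.5811, 0.2476, 0.0395]
ee_rot: [[0.79, -0.613, 0.001], [-0.613, -0.79, 0.0], [0.001, -0.001, -1.0]]
wrist_force: [-0.7, -0.3, 5.3]
gripper_width: 0.477
gripper_force: 2.8
```

The hand stayed 5 mm high and closed above the disc. I'll reopen it and settle before lowering.

>>> arm_command(deltas=[[0,0,0,0,0,-0.2,-1],[0,0,0,0,0,-0.5,-1],[0,0,0,0,0,-0.5,-1],[0,0,0,0,0,-0.5,-1],[0,0,0,0,0,-0.5,-1],[0,0,0,0,0,-0.5,-1],[0,0,0,0,0,-0.5,-1],[0,0,0,0,0,-0.5,-1]])

```text
time_s: 23.73
tcp_pos: [0.5806, 0.2476, 0.0428]
ee_rot: [[0.79, -0.614, -0.0], [-0.614, -0.79, -0.0], [-0.0, 0.0, -1.0]]
wrist_force: [-0.4, -0.6, -0.6]
gripper_width: 0.969
gripper_force: 0.0
```

```bash
python3 - <<'E'
from h import *
go(.5793,.2470,.0345,-38)
S=Cam("side")
for mm,ce,st in comps(brass(S),150):
    if abs(ce-S.proj([.5805,.246,.02])[0]).max()<12: print("64",st,circ(hull_centre(mm,S,.02)*1000))
E
```

```text
t 23.73 tcp [580.6 247.6  42.8] w 84.3 turn [0.    0.    0.002] shift cm [-0.06  0.13  0.83]
```

>>> arm_command(deltas=[[0,0,0,-0.06,0.12,0.4,-1],[0,0,0,-0.06,0.12,0.8,-1],[0,0,0,-0.06,0.12,0.8,-1],[0,0,0,-0.06,0.12,0.8,-1]])

```text
time_s: 24.12
tcp_pos: [0.5792, 0.2468, 0.0344]
ee_rot: [[0.789, -0.614, -0.001], [-0.614, -0.789, -0.001], [-0.0, 0.001, -1.0]]
wrist_force: [-0.2, -0.3, -0.3]
gripper_width: 0.998
gripper_force: 0.0
```

>>> arm_command(deltas=[[0,0,0,0,0,0,1],[0,0,0,0,0,0,1],[0,0,0,0,0,0,1],[0,0,0,0,0,0,1],[0,0,0,0,0,0,1],[0,0,0,0,0,0,1],[0,0,0,0,0,0,1],[0,0,0,0,0,0,1]])

```text
time_s: 24.78
tcp_pos: [0.5794, 0.2469, 0.0351]
ee_rot: [[0.79, -0.614, -0.0], [-0.614, -0.79, -0.0], [-0.0, 0.0, -1.0]]
wrist_force: [-0.6, 0.4, 0.8]
gripper_width: 0.716
gripper_force: 30.0
```

>>> arm_command(deltas=[[0,0,0,0,0,-2,1],[0,0,0,0,0,-4,1],[0,0,0,0,0,-8,1],[0,0,0,0,0,-11.5,1],[0,0,0,0,0,-11.5,1],[0,0,0,0,0,-11.5,1],[0,0,0,0,0,-11.5,1]])

```text
time_s: 25.37
tcp_pos: [0.5785, 0.2467, 0.1488]
ee_rot: [[0.789, -0.614, -0.002], [-0.614, -0.789, -0.0], [-0.002, 0.002, -1.0]]
wrist_force: [0.5, 0.1, -3.4]
gripper_width: 0.716
gripper_force: 30.0
```

```bash
python3 - <<'E'
from h import *
S=Cam("side"); held(S,.032,.0251); go(.570,-.031,.15,-135)
E
```

```text
pred L,T,R,B [190.6 283.2] [244.2 326.9] seen [192 283] [243 326]
t 25.42 tcp [578.2 246.4 148. ] w 62.3 turn [ 0.004 -0.002  1.695] shift cm [16.39 22.39 -0.16]
```

Disc 64 is held, and its outline matches a disc centred under the TCP. Now I carry and turn it.

>>> arm_command(deltas=[[0,0,1.69,16.4,22.4,0,1],[0,0,1.69,16.4,22.4,0,1],[0,0,1.69,16.4,22.4,0,1],[0,0,1.69,16.4,22.4,0,1],[0,0,1.69,16.4,22.4,0,1],[0,0,1.69,16.4,22.4,0,1],[0,0,1.69,16.4,22.4,0,1],[0,0,1.69,16.4,22.4,0,1]])

```text
time_s: 26.08
tcp_pos: [0.5692, -0.0353, 0.1475]
ee_rot: [[-0.102, -0.995, -0.006], [-0.995, 0.102, -0.001], [0.002, 0.006, -1.0]]
wrist_force: [0.3, 0.7, -3.0]
gripper_width: 0.715
gripper_force: 30.0
```

```bash
python3 - <<'E'
from h import *
go(.570,-.031,.15,-135)
E
```

```text
t 26.08 tcp [569.2 -35.3 147.5] w 62.2 turn [ 0.005 -0.004  0.683] shift cm [-0.44 -0.03 -0.25]
```

>>> arm_command(deltas=[[0,0,0.68,0,0,0,1],[0,0,0.68,0,0,0,1],[0,0,0.68,0,0,0,1],[0,0,0.68,0,0,0,1],[0,0,0.68,0,0,0,1],[0,0,0.68,0,0,0,1],[0,0,0.68,0,0,0,1],[0,0,0.68,0,0,0,1]])

```text
time_s: 26.75
tcp_pos: [0.5706, -0.0306, 0.1483]
ee_rot: [[-0.695, -0.719, -0.003], [-0.719, 0.695, -0.0], [0.003, 0.002, -1.0]]
wrist_force: [0.2, -0.9, -2.7]
gripper_width: 0.717
gripper_force: 30.0
```

```bash
python3 - <<'E'
from h import *
S=Cam("side"); T=Cam("top"); held(S,.032,.0251); go(.570,-.031,.095,-135)
# knob: dark blob in side picture near the predicted place
u=S.proj([.632,.031,.0925])[0]; print("knob pred side",u, "top",T.proj([.633,.0265,.0925])[0])
H,s,V=cv2.split(cv2.cvtColor(S.im,cv2.COLOR_BGR2HSV))
m=np.zeros(V.shape,bool); x,y=u.astype(int); m[y-14:y+16,x-14:x+15]=(V[y-14:y+16,x-14:x+15]<110)&(s[y-14:y+16,x-14:x+15]<70)
print([(c.round(1),st) for _,c,st in comps(m,20)])
E
```

```text
pred L,T,R,B [278.7 172.4] [318.7 199.9] seen [280 174] [303 200]
t 26.85 tcp [571.  -30.5 149. ] w 62.7 turn [ 0.001 -0.002  0.017] shift cm [0.1  0.03 5.4 ]
knob pred side [249.95396408 218.27495702] top [303.38167234 194.27200548]
[(array([248.2, 212.9]), array([235, 204,  29,  24, 534], dtype=int32))]
```

```bash
python3 - <<'E'
from h import *
S=Cam("side"); T=Cam("top")
print(S.plane([(249.9,217.3)],.0925)*1000,S.plane([(250.8,234.2)],.062)*1000,T.plane([(303.4,194.1)],.0925)*1000+[-.9,3.7])
E
```

```text
[[633.11645528  28.6649333 ]] [[631.66542649  33.6132835 ]] [[632.41469019  30.16196067]]
```

>>> arm_command(deltas=[[0,0,0.017,0.07,0,2,1],[0,0,0.017,0.07,0,4,1],[0,0,0.017,0.07,0,5.3,1],[0,0,0.017,0.07,0,5.35,1],[0,0,0.017,0.07,0,5.35,1],[0,0,0.017,0.07,0,5.35,1]])

```text
time_s: 27.45
tcp_pos: [0.5718, -0.0309, 0.0974]
ee_rot: [[-0.708, -0.706, 0.002], [-0.706, 0.708, -0.0], [-0.001, -0.001, -1.0]]
wrist_force: [-0.1, 0.1, -2.3]
gripper_width: 0.715
gripper_force: 30.0
```

```bash
python3 - <<'E'
from h import *
S=Cam("side"); held(S,.032,.0251)
go(.570,-.031,.095,-135); go(.632,.031,.095,-135)
cv2.imwrite("pics/f64.png",cv2.resize(S.im[185:265,215:325],(770,560),interpolation=cv2.INTER_CUBIC))
E
```

```text
pred L,T,R,B [279.3 197.8] [317.8 225.4] seen [280 199] [302 225]
t 27.5 tcp [572.  -30.8  97.7] w 62.2 turn [-0.002  0.002 -0.001] shift cm [0.15 0.13 0.27]
t 27.5 tcp [572.  -30.8  97.7] w 62.2 turn [-0.002  0.002 -0.001] shift cm [-8.62  0.14  0.28]
```

>>> arm_command(deltas=[[0,0,0,-2,0.1,0.25,1],[0,0,0,-4,0.1,0.25,1],[0,0,0,-4.5,0.1,0.25,1],[0,0,0,-4.5,0.1,0.25,1],[0,0,0,-4.5,0.1,0.25,1],[0,0,0,-4.5,0.1,0.25,1]])

```text
time_s: 28.0
tcp_pos: [0.6015, 0.0011, 0.0942]
ee_rot: [[-0.708, -0.706, -0.0], [-0.706, 0.708, 0.0], [0.0, 0.0, -1.0]]
wrist_force: [-0.1, 0.2, -3.0]
gripper_width: 0.724
gripper_force: 30.0
```

```bash
python3 - <<'E'
from h import *
S=Cam("side"); held(S,.032,.0251); go(.6322,.0307,.095,-135)
cv2.imwrite("pics/f64.png",cv2.resize(S.im[185:265,215:325],(770,560),interpolation=cv2.INTER_CUBIC))
E
```

```text
pred L,T,R,B [255.4 206.5] [294.8 235. ] seen [229 209] [278 250]
pred L,T,R,B [255.4 206.5] [294.8 235. ] seen [291 215] [296 229]
t 28.05 tcp [601.5   1.   94.2] w 62.0 turn [ 0.    -0.    -0.002] shift cm [-4.27 -0.06 -0.08]
```

View pics/f64.png

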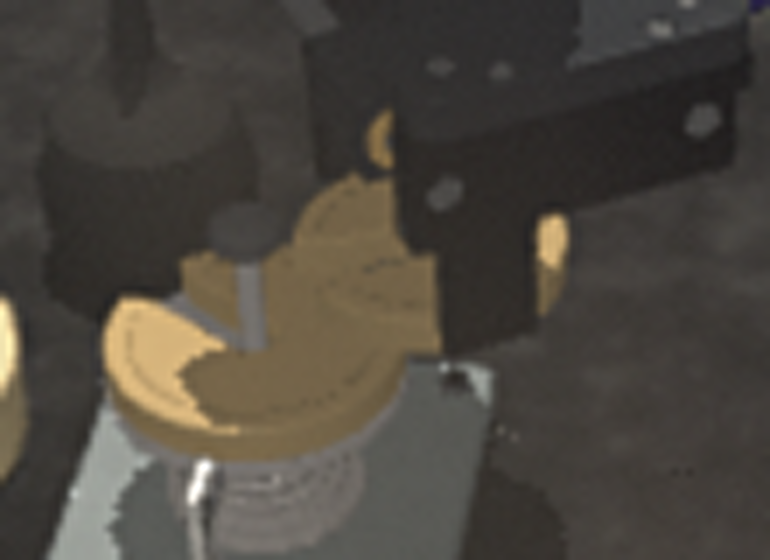

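The knob is at (250,230) and the stem below it, with the disc's top edge passing below the knob. Sliding in along the slot.

>>> arm_command(deltas=[[0,0,0,-0.6,-0.05,0,1],[0,0,0,-1.2,-0.05,0,1],[0,0,0,-1.8,-0.05,0,1],[0,0,0,-2.4,-0.05,0,1],[0,0,0,-2.4,-0.05,0,1],[0,0,0,-2.4,-0.05,0,1]])

```text
time_s: 28.55
tcp_pos: [0.6197, 0.0185, 0.0937]
ee_rot: [[-0.708, -0.706, -0.0], [-0.706, 0.708, -0.0], [0.0, 0.0, -1.0]]
wrist_force: [0.6, 0.5, -2.4]
gripper_width: 0.714
gripper_force: 30.0
```

>>> arm_command(deltas=[[0,0,0,-0.6,0,0,1],[0,0,0,-1.2,0,0,1],[0,0,0,-1.7,0,0,1],[0,0,0,-1.7,0,0,1],[0,0,0,-1.7,0,0,1],[0,0,0,-1.7,0,0,1]])

```text
time_s: 29.05
tcp_pos: [0.6323, 0.0303, 0.0942]
ee_rot: [[-0.708, -0.706, 0.002], [-0.706, 0.708, 0.0], [-0.001, -0.001, -1.0]]
wrist_force: [2.6, -1.2, -2.8]
gripper_width: 0.716
gripper_force: 30.0
```

```bash
python3 - <<'E'
from h import *
go(.6322,.0307,.087,-83)
E
```

```text
t 29.05 tcp [632.3  30.3  94.2] w 62.3 turn [-0.002  0.001 -0.909] shift cm [-0.03  0.04  0.72]
```

>>> arm_command(deltas=[[0,0,-0.12,0,-0.1,0,1],[0,0,-0.24,0,-0.1,0,1],[0,0,-0.36,0,-0.1,0,1],[0,0,-0.48,0,-0.1,0,1],[0,0,-0.6,0,-0.1,0,1],[0,0,-0.72,0,-0.1,0,1],[0,0,-0.84,0,-0.1,0,1],[0,0,-0.9,0,-0.1,0,1]])

```text
time_s: 29.72
tcp_pos: [0.6315, 0.0294, 0.0938]
ee_rot: [[0.117, -0.993, -0.001], [-0.993, -0.117, 0.0], [-0.0, 0.001, -1.0]]
wrist_force: [0.1, -0.0, -2.3]
gripper_width: 0.719
gripper_force: 30.0
```

```bash
python3 - <<'E'
from h import *
print(sense()["wrist_force"]); go(.6322,.0307,.087,-83)
E
```

```text
[ 0.11326411 -0.04006539 -2.25702624]
t 29.72 tcp [631.5  29.4  93.8] w 62.6 turn [ 0.001  0.    -0.004] shift cm [-0.13 -0.08  0.68]
```

>>> arm_command(deltas=[[0,0,0,-0.1,-0.06,0.4,1],[0,0,0,-0.1,-0.06,0.8,1],[0,0,0,-0.1,-0.06,1,1],[0,0,0,-0.1,-0.06,1,1],[0,0,0,-0.1,-0.06,1,1],[0,0,0,-0.1,-0.06,1,1]])

```text
time_s: 30.22
tcp_pos: [0.6326, 0.0305, 0.084]
ee_rot: [[0.112, -0.994, -0.0], [-0.994, -0.112, -0.0], [0.0, 0.0, -1.0]]
wrist_force: [0.0, 1.4, -1.1]
gripper_width: 0.714
gripper_force: 30.0
```

>>> arm_command(deltas=[[0,0,0,0,0,0.2,1],[0,0,0,0,0,0.2,1],[0,0,0,0,0,0.2,1],[0,0,0,0,0,0.2,1]])

```text
time_s: 30.55
tcp_pos: [0.6327, 0.0305, 0.0821]
ee_rot: [[0.113, -0.994, 0.0], [-0.994, -0.113, -0.0], [0.0, -0.0, -1.0]]
wrist_force: [-0.6, 0.6, -0.5]
gripper_width: 0.717
gripper_force: 30.0
```

Weight is now on the tester. Release slowly, then go straight up.

>>> arm_command(deltas=[[0,0,0,0,0,0.03,-1],[0,0,0,0,0,0.03,-1],[0,0,0,0,0,0.03,-1],[0,0,0,0,0,0.03,-1],[0,0,0,0,0,0.03,-1],[0,0,0,0,0,-2,-1],[0,0,0,0,0,-5,-1],[0,0,0,0,0,-9,-1]])

```text
time_s: 31.22
tcp_pos: [0.6309, 0.03, 0.1699]
ee_rot: [[0.112, -0.994, -0.007], [-0.994, -0.112, -0.001], [0.001, 0.007, -1.0]]
wrist_force: [0.7, -0.1, 0.1]
gripper_width: 0.995
gripper_force: 0.0
```

>>> arm_command(deltas=[[0,0,0,15,12,-6,-1],[0,0,0,15,12,-6,-1],[0,0,0,15,12,-6,-1],[0,0,0,15,12,-6,-1],[0,0,0,15,12,-6,-1],[0,0,0,15,12,-6,-1],[0,0,0,15,12,-6,-1],[0,0,0,15,12,-6,-1]])

```text
time_s: 31.88
tcp_pos: [0.5304, -0.1322, 0.232]
ee_rot: [[0.112, -0.994, 0.0], [-0.994, -0.112, 0.0], [-0.0, -0.001, -1.0]]
wrist_force: [-0.3, -1.1, -0.6]
gripper_width: 0.998
gripper_force: 0.0
```

```bash
python3 - <<'E'
from chk import *
S=Cam("side");T=Cam("top")
print("56");placed(S,.4203,.1135,.028,.01); print("48");placed(S,.4582,-.0284,.024,.01); print(res(S,(.4582,-.0284),.024,.02),res(S,(.457,-.0304),.024,.02)); print("40");placed(S,.457,-.192,.02,.01)
a=np.linspace(0,6.28,90)
for C,c in((S,(.6325,.0305)),(T,(.6334,.0268))):
    u=C.proj([[c[0]+R*np.cos(t),c[1]+R*np.sin(t),z] for t in a for R,z in((.035,.047),(.035,.057),(.032,.057),(.032,.067))])
    for mm,ce,st in comps(brass(C),150):
        if abs(ce-u.mean(0)).max()<12: print("tester pred",u.min(0).round(1),u.max(0).round(1),"seen",st[:2],st[:2]+st[2:4]-1)
for C,c in((T,(.6334,.0268)),(S,(.6325,.0305))):
    H,s,V=cv2.split(cv2.cvtColor(C.im,cv2.COLOR_BGR2HSV)); m=((H>14)&(H<34)&(s>55)&(V>110)).astype(np.float32)
    for z,r in((.067,.026),(.057,.0338)):
        an=np.radians(np.arange(0,360,4)); u=C.proj(np.c_[c[0]+r*np.cos(an),c[1]+r*np.sin(an),np.full(90,z)]).astype(np.float32)
        v=cv2.remap(m,u[:,0].copy(),u[:,1].copy(),cv2.INTER_LINEAR)[:,0]; print(z,[4*i for i in range(90) if v[i]<.5])
E
```

```text
56
pred [343.9 303.9] [382.1 336.9] seen [343 304] [381 336]
48
pred [347.5 243.5] [376.3 266.6] seen [348 243] [377 265]
[1.5, 1.0, 0.75, 1.25, 1.25, 1.25, 1.0, 1.0, 0.75, 0.0, 0.0, -0.5] [0.5, 0.0, -0.25, 0.25, 0.25, None, None, 0.25, 0.25, 0.0, 0.25, 0.0]
40
pred [372.9 193.9] [394.2 210.2] seen [373 194] [394 208]
tester pred [229.7 218.6] [273. 254.] seen [230 219] [272 252]
0.067 [0, 4, 8, 12, 16, 20, 24, 28, 32, 36, 40, 44, 48, 52, 56, 60, 64, 68, 72, 76, 80, 84, 88, 92, 96, 100, 104, 108, 112, 116, 120, 124, 128, 132, 136, 140, 144, 148, 152, 156, 160, 164, 168, 172, 176, 180, 184, 188, 192, 196, 200, 204, 208, 212, 216, 220, 224, 228, 232, 236, 240, 244, 248, 252, 256, 260, 264, 268, 272, 276, 280, 284, 288, 292, 296, 300, 304, 308, 312, 316, 320, 324, 328, 332, 336, 340, 344, 348, 352, 356]
0.057 [0, 4, 8, 12, 16, 20, 24, 28, 32, 36, 40, 44, 48, 52, 56, 60, 64, 68, 72, 76, 80, 84, 88, 92, 96, 100, 104, 108, 112, 116, 120, 124, 128, 132, 136, 140, 144, 148, 152, 156, 160, 164, 168, 172, 176, 180, 184, 188, 192, 196, 200, 204, 208, 212, 216, 220, 224, 228, 232, 236, 240, 244, 248, 252, 256, 260, 264, 268, 272, 276, 280, 284, 288, 292, 296, 300, 304, 308, 312, 316, 320, 324, 328, 332, 336, 340, 344, 348, 352, 356]
0.067 [84, 284, 288, 292, 296, 300, 304, 308, 312]
0.057 [288, 292, 296, 300, 304, 308]
```

```bash
python3 -c "
from station import *
print(finish_job())"
```

```text
the job is handed in; nothing more can be done
None
```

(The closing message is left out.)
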